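# Pack the levelling wedges head to tail in the bamboo drawer and shut it

## Robot

A 6-joint arm with a two-finger parallel gripper is mounted at the origin on the work surface. World frame = base frame: x ahead of the robot, y to its left, z up, the work surface at z = 0. Lengths are in m, angles in rad, forces in N, time in s.
With the tool pointing down it reaches from about 0.25 to 0.725 m from the base axis. Payload 4 kg.
Tool frame: the origin (TCP) lies on the centre line of the jaws, within the pads' length; the fingertips stand 14 mm ahead of it and the grasp point (between the pads) lies 5 mm behind it; z points along the fingers, y is the line along which they close (so a half turn about z gives the same grasp; the last joint's range is limited). The gripper opens to 85 mm and grips with 20 to 120 N. Pads are 22 mm wide; open, the fingers measure 114 mm over their backs; the gripper's body (76 mm by 85 mm) begins 54 mm behind the grasp point. The pads swing forward as they close: fully open they stand 13 mm farther back than shut.
Start: joints at [1.247, 0.241, 0.005, 1.335, 0, 1.571], TCP at [0.159, 0.474, 0.209] pointing down, gripper open.
Joint ranges: [-2.72, 2.72], [-1.05, 1.87], [-1.09, 1.28], [-1.99, 2.15], [-1.42, 1.44], [-3.14, 3.14]. Speed limits (rad/s): [2.79, 2.79, 3.14, 3.14, 3.14, 3.14].

## Interface

Orientations are given as [roll, pitch, yaw] about the fixed x, y, z axes, in that order (R = Rz(yaw) Ry(pitch) Rx(roll)).
In Python, from bench import arm gives the robot as it stands.
- The arm moves only by the tool arm_command, never from a script. Its argument "series" is a list of rows, each a list of 7 numbers: the shift along the world's x, y, z in cm, then the turn, a rotation vector about the world's x, y, z in rad, then the opening, from 0 (shut) to 1 (fully open). A call has 1 to 5 rows; each row is the pose to reach, as a shift and turn from the pose commanded when the call began; what a row does not reach only later rows make up. A row lasts 1/10 s, in which the tool goes at most 50 mm and 8.59 degrees, less where a joint would pass 70% of its speed; a pose out of reach is approached as far as the arm can. A call with a gripper value outside its range is refused whole. The fingers move at their own pace and stop on an object; "grip_force" is the grip in N (left out, the last holds). Time passes only in rows, so rows that repeat a pose let the fingers close. It gives the time, the measured TCP pose, the force, the opening and the grip force at its end, in the units of the state.
- arm.state(): the state, without advancing time (a new reading comes with each control period).
- arm.grab_frame(name): name is "side" or "top" or "wrist"; returns a dict with "color" (400x640x3 uint8, red, green, blue), "depth" (400x640 float32, m along the optical axis (not along the pixel's ray), 0 where there is no reading), "vfov" (degrees; the focal length in pixels is half the picture's height over the tangent of half this angle, whatever the lens; pixels are square), "cx", "cy" (the principal point, pixels), "R" (3x3) and "t" (3): a world point X has camera coordinates R X + t; the wrist camera has in their place "mount" (4x4, takes a point from camera to tool coordinates, whose origin is the TCP and whose axes are the flange's). Camera axes: x right, y down, z forward; pixel columns grow to the right and rows downward; lengths in m; the calibration is good to about 2 mm. A picture is of the moment at which its call begins: read the wrist's pose just before it.
- arm.job_done(): hands the job in; it is judged then, once.
The state is a dict: "clock": time; "joint_positions": joint angles; "qvel": joint speeds; "effort": joint torques, N m; "position": TCP position; "eef_rot": TCP orientation; "ft_force": force on the tool from outside, world axes, zero at the start; "moment": the same for the moment, N m; "gripper_width": finger opening in m; "grasp_force": force on a finger pad.
Only numpy, scipy, OpenCV 4.12 (cv2) and the standard library are available. Lean on these libraries where they do the work, as an engineer would, in place of code of your own. Each camera call takes 0.05 s, during which the arm holds its last target. There are 200 camera calls.

## Task

Put the three loose levelling wedges away in the open top drawer of the bamboo organiser beside the one already there: all four lying flat on the floor of its front compartment, side by side, each with its thick end next to its neighbour's thin end so that together they fill the compartment. Then push the drawer fully shut, and leave the bowl, the jar and the spoon where they are.

Things in the scene. Friction and masses are not known exactly. Their poses are not given: they have to be found in the camera images.
- w0_mid (a point): centre of the slate-blue hard plastic wedge already in the drawer (like the other three, lying on its side). It lies loose along the left wall (+y of drawer_floor), up to about 4 mm off it, sole to that wall, thick end to the drawer's front. wedge 120 mm long (its x, +x to the thick end), 36 mm high, tapering evenly from 38 to 12 mm thick; flat sole facing its -y, parallel to x; slope on its +y side; see w1_mid.
- w0_thick (a point): point on the same wedge as w0_mid, 55 mm from it along the wedge's +x and 6 mm along its +y: middle of the thick end, 5 mm short of the end face, half-way up
- w1_mid (a point): centre of a slate-blue wedge 120 mm long (its x, +x to the thick end), 36 mm high, tapering evenly from 38 to 12 mm thick; flat sole facing its -y, parallel to x; slope on its +y side. The point is half-way along, 18 mm above its underside, 12.5 mm from sole and slope there. 60 to 110 g, balances 10 mm from it towards +x. Lies on its side, as the one in the drawer does, on the shelf top (z = 0), its thick end pointing any way.
- w1_thick (a point): point on the same wedge as w1_mid, 55 mm from it along the wedge's +x and 6 mm along its +y: middle of the thick end, 5 mm short of the end face, half-way up
- w2_mid (a point): centre of a slate-blue wedge 120 mm long (its x, +x to the thick end), 36 mm high, tapering evenly from 38 to 12 mm thick; flat sole facing its -y, parallel to x; slope on its +y side. The point is half-way along, 18 mm above its underside, 12.5 mm from sole and slope there. 60 to 110 g, balances 10 mm from it towards +x. Lies on its side, as the one in the drawer does, on the shelf top (z = 0), its thick end pointing any way.
- w2_thick (a point): point on the same wedge as w2_mid, 55 mm from it along the wedge's +x and 6 mm along its +y: middle of the thick end, 5 mm short of the end face, half-way up
- w3_mid (a point): centre of a slate-blue wedge 120 mm long (its x, +x to the thick end), 36 mm high, tapering evenly from 38 to 12 mm thick; flat sole facing its -y, parallel to x; slope on its +y side. The point is half-way along, 18 mm above its underside, 12.5 mm from sole and slope there. 60 to 110 g, balances 10 mm from it towards +x. Lies on its side, as the one in the drawer does, on the shelf top (z = 0), its thick end pointing any way.
- w3_thick (a point): point on the same wedge as w3_mid, 55 mm from it along the wedge's +x and 6 mm along its +y: middle of the thick end, 5 mm short of the end face, half-way up
- drawer_floor (a point): centre of the floor of the top drawer's front compartment, about 87 mm above the shelf top; moves with the drawer. x points into the organiser, y left seen from the front, z up. Inside it is 128 mm along x, 108 mm along y; side walls (6 mm thick) and the cross divider behind it stand 34 mm above this floor, the front panel 54 mm.
- drawer_face (a point): middle of the top edge of the outer face of the top drawer's front panel (flat, upright, 123 mm wide, 60 mm high, 10 mm thick); axes as drawer_floor. A dark wooden knob, 16 mm across, stands 16 mm out of the panel, its axis 32 mm below this point.
- top_drawer (a joint): how far the top drawer is out, in m: 0 is fully shut (face flush with the organiser's front edges), 0.155 its stop. It starts 0.143 to 0.149 out, its front compartment clear in front of the organiser. It slides along x of drawer_floor, stays where it is left and moves with about 2 N.
- organiser: two-drawer bamboo organiser, fixed: 144 mm wide (y), 200 mm deep (x), 151 mm high; origin at the centre of its underside, its front faces its -x. When the drawer goes in there is 19 mm of room above the tops of wedges lying flat. The lower drawer stays shut.
- bowl: matte black ceramic bowl, 124 mm across the rim, 58 mm high, on the shelf; origin at the centre of its underside. Not part of the job.
- jar: empty clear plastic jar with a white screw top, 72 mm across, about 105 mm high, standing on the shelf; origin at the centre of its underside. Not part of the job.
- spoon: stainless slotted spoon lying diagonally on the shelf between robot and drawer, 285 mm long, under 10 mm high, its head 62 mm wide; origin under its middle, x towards the head. Not part of the job.
Not all that is in view belongs to the job. Leave any brown or green look-alike of the part that bears w0_mid alone. Leave any turquoise look-alike of the part that bears w1_mid alone.

How it is judged:
By the outcome, as a careful person would: the job done as asked, in the order asked, and still so for the second after the job is handed in, with the robot touching nothing.
It also fails if it takes over 72 s, if anything falls off the work surface, if the arm or the gripper's body presses on something with over 40 N, if the wrist force passes 120 N, or if a joint passes its speed limit or range.

## Working session

There is one attempt and no reset: what is moved stays moved. The work goes in short steps, Python scripts to look and compute and a tool call to move; the robot and the scene stay as the last step left them, time stands still between calls to the robot, and variables do not carry over. Pictures are saved under pics/ and viewed, at most 10 in all, crops included, and the job is handed in when it is done.

Besides the shell and the picture viewer there is one more tool, called after ">>>" as a command line: name --pt "numbers of a row" for each row, then --argument value for the rest. arm_command: Moves the arm, as the interface text tells. Its arguments: {"type":"object","properties":{"series":{"type":"array"},"grip_force":{"type":"number"}},"required":["series"]}

```bash
mkdir -p pics; ls
cat > h.py <<'E'
import numpy as np, cv2
from bench import arm
from scipy.spatial.transform import Rotation as Ro
def K(f):
    fl=f["color"].shape[0]/2/np.tan(np.radians(f["vfov"])/2); return fl,f["cx"],f["cy"]
def grab(n):
    s=arm.state(); f=arm.grab_frame(n)
    if n=="wrist":
        T=np.eye(4);T[:3,:3]=Ro.from_euler("xyz",s["eef_rot"]).as_matrix();T[:3,3]=s["position"]
        C=T@np.array(f["mount"]); f["R"]=C[:3,:3].T; f["t"]=-C[:3,:3].T@C[:3,3]
    f["R"]=np.array(f["R"]);f["t"]=np.array(f["t"]);return f
def plane(f,uv,z):
    fl,cx,cy=K(f);uv=np.atleast_2d(np.array(uv,float))
    d=np.c_[(uv[:,0]-cx)/fl,(uv[:,1]-cy)/fl,np.ones(len(uv))]@f["R"]
    o=-f["R"].T@f["t"]; return o+d*((z-o[2])/d[:,2])[:,None]
def cloud(f):
    fl,cx,cy=K(f);h,w=f["depth"].shape;v,u=np.mgrid[:h,:w];d=f["depth"]
    P=np.stack([(u-cx)/fl*d,(v-cy)/fl*d,d],-1); return (P-f["t"])@f["R"]
def save(f,n): cv2.imwrite("pics/"+n+".png",f["color"][...,::-1])
E
python3 - <<'E'
from h import *
s=arm.state();print({k:np.round(v,3) for k,v in s.items()})
im=[]
for n in("top","side"):
    f=grab(n);save(f,n);print(n,f["vfov"],np.round(-f["R"].T@f["t"],3),np.round(f["R"],2).tolist())
    im.append(f["color"])
    np.savez("pics/"+n+".npz",**f)
E
```

```text
pics
{'clock': np.float64(0.0), 'joint_positions': array([1.247, 0.241, 0.004, 1.335, 0.   , 1.571]), 'qvel': array([-0.002,  0.002, -0.002, -0.   ,  0.001, -0.002]), 'effort': array([-0.0000e+00, -3.7232e+01,  2.5241e+01,  1.7000e-02, -0.0000e+00,
       -0.0000e+00]), 'position': array([0.159, 0.473, 0.208]), 'eef_rot': array([-3.139, -0.   ,  2.818]), 'ft_force': array([-0.292, -1.135, -0.259]), 'moment': array([-0.05 ,  0.013, -0.012]), 'grasp_force': np.float64(0.0), 'gripper_width': np.float64(0.086)}
top 55.488610458609145 [ 0.45  -0.085  1.353] [[-0.02, -1.0, -0.03], [-1.0, 0.02, -0.07], [0.07, 0.03, -1.0]]
side 49.0139975864486 [ 0.209 -0.728  0.907] [[0.91, -0.42, 0.0], [-0.31, -0.67, -0.67], [0.29, 0.61, -0.74]]
```

View pics/top.png

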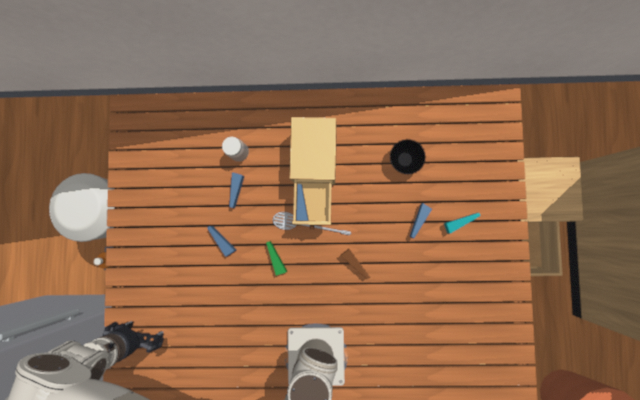

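View pics/side.png

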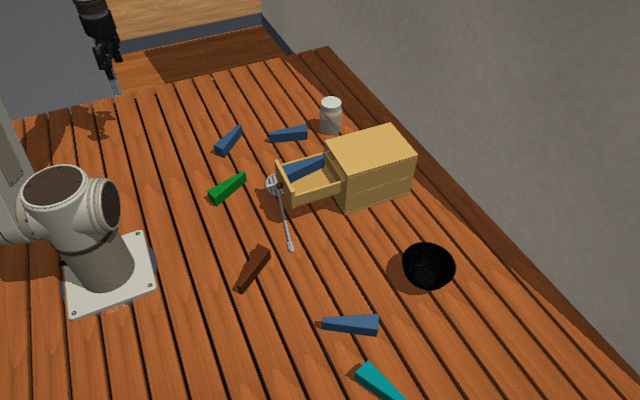

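The top view shows the blue wedges at (236,190), (222,241) and (420,221), and w0 in the drawer at (302,203). The drawer opens towards the robot; green, brown and turquoise are decoys. The spoon lies in front of the drawer. Next I take coarse positions.

```bash
cat >> h.py <<'E'
def blue(f):
    hsv=cv2.cvtColor(f["color"],cv2.COLOR_RGB2HSV); return cv2.inRange(hsv,(100,80,40),(118,255,255))
def wedge(pts):
    """pts: Nx2 top-face outline -> mid, yaw of thick direction (sole axis), via triangle/quad fit"""
    pts=np.float32(pts*1000)
    h=cv2.convexHull(pts); 
    q=None
    for e in np.arange(1,15,.25):
        a=cv2.approxPolyDP(h,e,True)
        if len(a)<=4: q=a[:,0];break
    return q/1000
E
python3 - <<'E'
from h import *
f=dict(np.load("pics/top.npz"));P=cloud(f);m=blue(f)
n,l,st,c=cv2.connectedComponentsWithStats(m)
for i in range(1,n):
    if st[i,4]<40: continue
    p=P[l==i]; z=np.median(p[:,2]); 
    zt=0.036 if z<.08 else .123
    q=cv2.findContours((l==i).astype(np.uint8),0,1)[0][0][:,0]
    X=plane(f,q,zt)[:,:2]
    print(c[i],st[i,4],"z",z.round(3),"quad",wedge(X).round(3).tolist())
# drawer & organiser heights
hs=cv2.cvtColor(f["color"],cv2.COLOR_RGB2HSV)
for (u,v) in [(294,120),(334,120),(294,178),(334,178),(294,222),(329,222),(294,190),(330,190),(316,203),(311,224),(408,157),(235,149),(283,220),(345,232)]: print((u,v),P[v,u].round(3))
s=dict(np.load("pics/side.npz"));Q=cloud(s)
z=Q[...,2]; sel=(abs(z-.151)<.006); p=Q[sel][:,:2]; p=p[(abs(p[:,1])<.2)&(p[:,0]>.4)]
print(cv2.minAreaRect(np.float32(p)))
sel=(abs(P[...,2]-.151)<.006); p=P[sel][:,:2]; p=p[(abs(p[:,1])<.2)&(p[:,0]>.4)]
r=cv2.minAreaRect(np.float32(p));print(r,cv2.boxPoints(r))
E
```

```text
[234.93277311 188.05042017] 238 z 0.036 quad [[0.6349999904632568, 0.2800000011920929], [0.5230000019073486, 0.29100000858306885], [0.5260000228881836, 0.2770000100135803], [0.6240000128746033, 0.24899999797344208]]
[300.69603524 205.33920705] 227 z 0.124 quad [[0.5830000042915344, 0.0430000014603138], [0.47200000286102295, 0.04800000041723251], [0.47099998593330383, 0.017999999225139618], [0.5789999961853027, 0.032999999821186066]]
[419.96943231 218.58078603] 229 z 0.036 quad [[0.5170000195503235, -0.375], [0.40799999237060547, -0.33399999141693115], [0.41200000047683716, -0.3440000116825104], [0.49300000071525574, -0.39800000190734863]]
[221.41698842 241.61003861] 259 z 0.036 quad [[0.45100000500679016, 0.36800000071525574], [0.3529999852180481, 0.3050000071525574], [0.3700000047683716, 0.2770000100135803], [0.45399999618530273, 0.3580000102519989]]
(294, 120) [0.79  0.051 0.151]
(334, 120) [ 0.787 -0.078  0.152]
(294, 178) [0.602 0.052 0.153]
(334, 178) [ 0.6   -0.075  0.149]
(294, 222) [0.462 0.055 0.14 ]
(329, 222) [ 0.46  -0.056  0.141]
(294, 190) [ 0.578  0.071 -0.001]
(330, 190) [ 0.564 -0.061  0.121]
(316, 203) [ 0.525 -0.013  0.085]
(311, 224) [0.455 0.003 0.117]
(408, 157) [ 0.687 -0.338  0.005]
(235, 149) [0.709 0.254 0.109]
(283, 220) [0.471 0.111 0.002]
(345, 232) [ 0.425 -0.109  0.008]
((0.914017915725708, 0.00080128014087677), (0.3995622992515564, 0.6428591012954712), 89.85829162597656)
((0.6307911276817322, -0.006724394857883453), (0.14433249831199646, 0.33915701508522034), 87.85432434082031) [[ 0.45862958 -0.07249097]
 [ 0.79754883 -0.08518913]
 [ 0.80295265  0.05904218]
 [ 0.46403342  0.07174034]]
```

Coarse poses are in and all agree on height (z≈0.036) and length. The plan is to take the (0.577,0.274) wedge as slot 1, (0.405,0.328) as slot 2 and (0.46,-0.365) as slot 3. I move to the first one, stopping over the second on the way.

>>> arm_command --pt "4.5 -2.2 1 0 0 0 1" --pt "9 -4.4 1 0 0 0 1" --pt "13.5 -6.6 1 0 0 0 1" --pt "18 -8.8 1 0 0 0 1" --pt "22 -11 1 0 0 0 1"

```text
clock: 0.6
position: [0.3806, 0.3628, 0.2185]
eef_rot: [-3.141, -0.0, 2.818]
ft_force: [0.0, 0.1, 0.1]
gripper_width: 0.0855
grasp_force: 0.0
```

Run:
```python
from h import *
s=arm.state();print(s["position"],s["eef_rot"],s["joint_positions"].round(3) if hasattr(s["joint_positions"],"round") else s["joint_positions"])
f=grab("wrist");save(f,"w1");np.savez("pics/w1.npz",**f);print(np.round(f["mount"],3))
P=cloud(f);m=blue(f);n,l,st,c=cv2.connectedComponentsWithStats(m)
for i in range(1,n):
    if st[i,4]<300: continue
    print(c[i],st[i],np.median(P[l==i],0).round(3))
```

```text
[0.38064978 0.36277262 0.21847692] [-3.14113122e+00 -2.59695042e-04  2.81773911e+00] [0.761 0.289 0.094 1.377 0.    1.085]
[[-0.    -0.946 -0.325  0.084]
 [ 1.    -0.    -0.     0.   ]
 [ 0.    -0.325  0.946 -0.165]
 [ 0.     0.     0.     1.   ]]
[287.28513568 191.28513568] [ 240  156  104   72 2469] [0.393 0.322 0.036]
[305.04472667 338.45554942] [ 292  286   33   92 1811] [0.585 0.279 0.036]
```

View pics/w1.png

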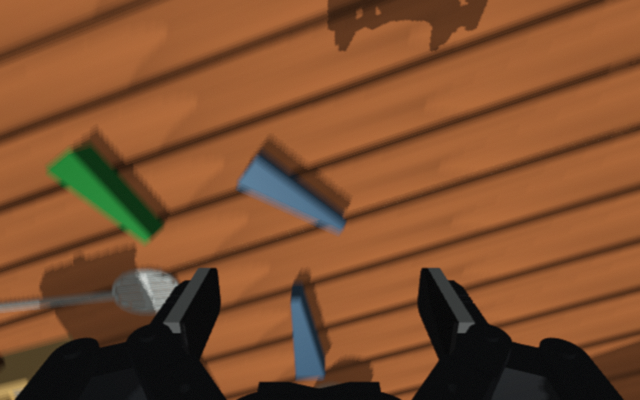

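The wrist view shows the slot-2 wedge, whole, at (290,190). The slot-1 wedge at (305,335) is partly at the gripper edge. I fit poses by area moments against the ideal trapezoid.

```bash
cat >> h.py <<'E'
def mom(c):
    m=cv2.moments(np.float32(c).reshape(-1,1,2)*1000)
    ctr=np.array([m["m10"],m["m01"]])/m["m00"]; th=.5*np.arctan2(2*m["mu11"],m["mu20"]-m["mu02"])
    u=np.array([np.cos(th),np.sin(th)]); a=m["m00"]
    s=m["mu30"]*u[0]**3+3*m["mu21"]*u[0]**2*u[1]+3*m["mu12"]*u[0]*u[1]**2+m["mu03"]*u[1]**3
    if s>0: th+=np.pi   # thick end is opposite the long tail
    return ctr/1000,th,a
IDEAL=np.array([(-60,-12.5),(60,-12.5),(60,25.5),(-60,-.5)])/1000
C0,T0,A0=mom(IDEAL)
def fit(f,zt=.036,near=None,tol=.004):
    P=cloud(f);m=blue(f)&np.uint8(255*(abs(P[...,2]-zt)<tol)); m=cv2.morphologyEx(m,cv2.MORPH_CLOSE,np.ones((3,3)))
    out=[]
    for q in cv2.findContours(m,0,1)[0]:
        if cv2.contourArea(q)<150: continue
        X=plane(f,q[:,0],zt)[:,:2]; c,t,a=mom(X); y=t-T0
        R=np.array([[np.cos(y),-np.sin(y)],[np.sin(y),np.cos(y)]])
        r=cv2.minAreaRect(np.float32(X*1000))[1]
        out.append((c-R@C0,np.degrees(y)%360,a/A0,np.round(r,0)))
    for o in out: print("mid",o[0].round(4),"yaw",round(o[1],1),"area",round(o[2],2),"rect",o[3])
    return out
E
python3 - <<'E'
from h import *
f=dict(np.load("pics/w1.npz"));print(C0,np.degrees(T0));fit(f);print("top");f=dict(np.load("pics/top.npz"));fit(f);fit(f,.123)
E
```

```text
[0.0104     0.00112667] 6.573219965127518
mid [0.5768 0.2781] yaw 343.0 area 0.93 rect [ 35. 123.]
mid [0.4058 0.3306] yaw 212.7 area 0.88 rect [118.  36.]
top
mid [0.407  0.3269] yaw 212.3 area 0.82 rect [119.  34.]
mid [ 0.461  -0.3653] yaw 327.5 area 0.63 rect [ 31. 115.]
mid [0.5779 0.276 ] yaw 343.2 area 0.77 rect [ 32. 114.]
mid [0.5253 0.0356] yaw 177.0 area 0.65 rect [ 29. 111.]
```

>>> arm_command --pt "5 -2.5 0 0 0 0 1" --pt "9 -4.5 0 0 0 0 1" --pt "12 -6 0 0 0 0 1" --pt "15 -7.5 0 0 0 0 1" --pt "15 -7.5 0 0 0 0 1"

```text
clock: 1.15
position: [0.532, 0.2865, 0.2174]
eef_rot: [-3.14, 0.0, 2.813]
ft_force: [-0.3, -0.3, 0.8]
gripper_width: 0.085
grasp_force: 0.0
```

Run:
```python
from h import *
s=arm.state();print(s["position"],s["eef_rot"])
f=grab("wrist");fit(f);np.savez("pics/w2.npz",**f);save(f,"w2")
```

```text
[0.53200889 0.28654849 0.21736204] [-3.14008683e+00  1.53988103e-04  2.81265683e+00]
mid [0.5771 0.278 ] yaw 343.5 area 0.88 rect [ 34. 122.]
mid [0.4184 0.3386] yaw 218.8 area 0.62 rect [117.  27.]
```

>>> arm_command --pt "4.5 -0.85 -4 0 0 0.035 1" --pt "4.5 -0.85 -9 0 0 0.035 1" --pt "4.5 -0.85 -14 0 0 0.035 1" --pt "4.5 -0.85 -17.7 0 0 0.035 1" --pt "4.5 -0.85 -17.7 0 0 0.035 1" --grip_force 50

```text
clock: 1.7
position: [0.5668, 0.2784, 0.034]
eef_rot: [-3.131, -0.012, 2.854]
ft_force: [-1.3, -1.4, 0.2]
gripper_width: 0.0856
grasp_force: 0.0
```

Run:
```python
from h import *
s=arm.state();print(s["position"],s["eef_rot"],s["joint_positions"])
```

```text
[0.56678319 0.27837712 0.03402746] [-3.13050605 -0.01248574  2.85407519] [4.56391734e-01 6.28735340e-01 1.35137202e-01 1.09389286e+00
 2.96566589e-04 7.43837511e-01]
```

>>> arm_command --pt "0 0 0 0 0 0 1" --pt "0 0 0 0 0 0 1"

```text
clock: 1.9
position: [0.5758, 0.2822, 0.0454]
eef_rot: [3.138, 0.004, 2.854]
ft_force: [0.5, -0.1, 0.8]
gripper_width: 0.0855
grasp_force: 0.0
```

>>> arm_command --pt "0 0 0 0 0 0 1" --pt "0 0 0 0 0 0 1" --pt "0 0 0 0 0 0 1"

```text
clock: 2.2
position: [0.575, 0.281, 0.0436]
eef_rot: [3.14, 0.002, 2.853]
ft_force: [0.3, -0.7, -0.2]
gripper_width: 0.0853
grasp_force: 0.0
```

>>> arm_command --pt "0.25 -0.25 -0.3 0 0 0 1" --pt "0.25 -0.25 -0.3 0 0 0 0" --pt "0.25 -0.25 -0.3 0 0 0 0" --pt "0.25 -0.25 -0.3 0 0 0 0" --pt "0.25 -0.25 -0.3 0 0 0 0" --grip_force 50

```text
clock: 2.7
position: [0.5765, 0.278, 0.0388]
eef_rot: [-3.141, -0.0, 2.853]
ft_force: [0.5, 0.2, -0.9]
gripper_width: 0.0282
grasp_force: 0.0
```

>>> arm_command --pt "0 0 0 0 0 0 0" --pt "0 0 0 0 0 0 0" --pt "0 0 0 0 0 0 0"

```text
clock: 3.0
position: [0.5766, 0.2781, 0.0389]
eef_rot: [3.142, -0.0, 2.853]
ft_force: [-0.2, 0.7, 0.3]
gripper_width: -0.0001
grasp_force: 0.0
```

Run:
```python
from h import *
s=arm.state();print(s["position"],s["eef_rot"],s["gripper_width"],s["grasp_force"])
f=grab("side");cv2.imwrite("pics/s2.png",cv2.resize(f["color"][80:200,190:350,::-1],None,fx=5,fy=5,interpolation=2))
```

```text
[0.57655583 0.27807486 0.03892948] [ 3.14155125e+00 -1.21375478e-05  2.85284483e+00] -9.61547271507294e-05 0.0
```

View pics/s2.png

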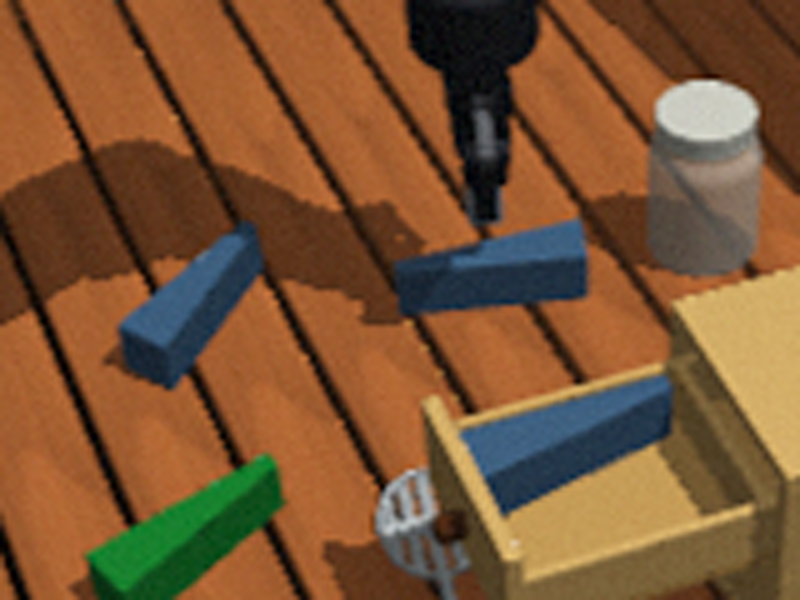

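The crop shows the fingers shut just above or behind the wedge, tip at (485,222), with nothing between them. I check the wedge pose and the real tip height by depth.

Run:
```python
from h import *
f=grab("side");P=cloud(f);m=blue(f)
d=(f["color"].max(-1)<90)|True
b=(abs(P[...,0]-.5766)<.03)&(abs(P[...,1]-.278)<.03)&(P[...,2]>.005)
nb=b&(m==0)
print("non-blue z pct",np.percentile(P[nb][:,2],[0,2,5,10,20,50]).round(3))
i=P[nb][P[nb][:,2]<.06];print(i[np.argsort(i[:,2])][:12].round(3))
fit(f,.036,tol=.005)
t=grab("top");fit(t)
w=grab("wrist");fit(w);save(w,"w3")
print(arm.state()["position"])
```

```text
non-blue z pct [0.005 0.037 0.075 0.111 0.159 0.254]
[[0.557 0.268 0.005]
 [0.564 0.253 0.006]
 [0.559 0.265 0.006]
 [0.588 0.292 0.033]
 [0.572 0.292 0.034]
 [0.59  0.288 0.035]
 [0.603 0.287 0.035]
 [0.584 0.291 0.035]
 [0.598 0.289 0.035]
 [0.553 0.288 0.036]
 [0.592 0.285 0.036]
 [0.573 0.287 0.037]]
mid [ 0.4562 -0.3684] yaw 326.6 area 0.91 rect [ 36. 121.]
mid [0.4018 0.3236] yaw 213.1 area 0.85 rect [123.  34.]
mid [0.577  0.2722] yaw 343.5 area 0.83 rect [ 37. 120.]
mid [ 0.4601 -0.3648] yaw 327.4 area 0.63 rect [ 29. 114.]
mid [0.5449 0.2837] yaw 343.9 area 0.39 rect [26. 70.]
[0.57660305 0.2780141  0.03893232]
```

View pics/w3.png

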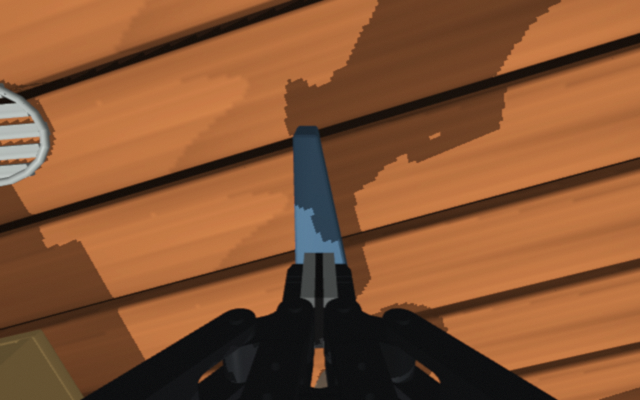

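Run:
```python
from h import *
f=dict(np.load("pics/side.npz"));fl,cx,cy=K(f)
for z in(.02,.025,.03,.036,.04,.045,.05):
    c=f["R"]@np.array([.5766,.278,z])+f["t"];print(z,(c[:2]/c[2]*fl+[cx,cy]).round(1))
c=f["R"]@np.array([.566,.25,.036])+f["t"];print((c[:2]/c[2]*fl+[cx,cy]).round(1))
```

```text
0.02 [287.4 133.7]
0.025 [287.3 132.5]
0.03 [287.3 131.2]
0.036 [287.2 129.7]
0.04 [287.1 128.7]
0.045 [287.  127.4]
0.05 [287.  126.2]
[287.4 136. ]
```

Run:
```python
from h import *
w=grab("wrist");M=np.linalg.inv(np.array(w["mount"]));fl,cx,cy=K(w)
for x in(0,.011):
  for z in(-.02,-.014,-.005,0,.005,.014):
    c=M@np.array([x,0,z,1]);print(x,z,(c[:2]/c[2]*fl+[cx,cy]).round(1))
d=w["depth"];print(d[240:300:4,312].round(4)); P=cloud(w);print(P[240:300:4,308].round(3))
```

```text
0 -0.02 [318.4 266.3]
0 -0.014 [318.4 260. ]
0 -0.005 [318.4 251.4]
0 0 [318.4 246.9]
0 0.005 [318.4 242.7]
0 0.014 [318.5 235.6]
0.011 -0.02 [318.4 245.2]
0.011 -0.014 [318.4 239.6]
0.011 -0.005 [318.4 231.7]
0.011 0 [318.4 227.7]
0.011 0.005 [318.4 223.9]
0.011 0.014 [318.5 217.5]
[0.1851 0.1855 0.1861 0.1867 0.1509 0.1481 0.1459 0.1418 0.1399 0.1365
 0.1332 0.1318 0.1281 0.1256 0.1239]
[[0.572 0.274 0.037]
 [0.575 0.273 0.037]
 [0.577 0.272 0.036]
 [0.58  0.271 0.035]
 [0.565 0.277 0.069]
 [0.565 0.277 0.072]
 [0.565 0.277 0.077]
 [0.565 0.277 0.079]
 [0.565 0.277 0.083]
 [0.565 0.277 0.086]
 [0.565 0.277 0.088]
 [0.565 0.277 0.091]
 [0.565 0.278 0.094]
 [0.565 0.278 0.096]
 [0.565 0.278 0.098]]
```

The depth and the side view agree that the shut tips are about 27 mm *behind* the reported TCP height (tip z≈0.065), not 14 mm ahead. I calibrate this by touching the wedge top gently with shut fingers.

>>> arm_command --pt "0 0 -0.8 0 0 0 0" --pt "0 0 -1.6 0 0 0 0" --pt "0 0 -2.2 0 0 0 0" --pt "0 0 -2.2 0 0 0 0" --pt "0 0 -2.2 0 0 0 0"

```text
clock: 3.75
position: [0.5763, 0.2778, 0.0163]
eef_rot: [-3.141, -0.001, 2.853]
ft_force: [-0.2, -0.7, -0.2]
gripper_width: 0.0003
grasp_force: 0.0
```

Run:
```python
from h import *
w=grab("wrist");P=cloud(w);print(arm.state()["position"],arm.state()["ft_force"])
print(P[236:276:3,308].round(3)); save(w,"w4")
f=grab("side");print("side")
cv2.imwrite("pics/s3.png",np.hstack([cv2.resize(f["color"][95:165,250:330,::-1],None,fx=5,fy=5,interpolation=2),cv2.resize(w["color"][165:305,250:390,::-1],(350,350))]))
```

```text
[0.57660727 0.27801598 0.01680402] [-0.13595953  0.13594989  0.87322887]
[[0.56  0.278 0.036]
 [0.561 0.277 0.037]
 [0.563 0.277 0.036]
 [0.564 0.276 0.037]
 [0.566 0.276 0.036]
 [0.567 0.276 0.037]
 [0.565 0.276 0.044]
 [0.565 0.277 0.047]
 [0.565 0.277 0.05 ]
 [0.565 0.277 0.052]
 [0.564 0.277 0.056]
 [0.564 0.277 0.058]
 [0.564 0.277 0.06 ]
 [0.565 0.277 0.062]]
side
```

View pics/s3.png

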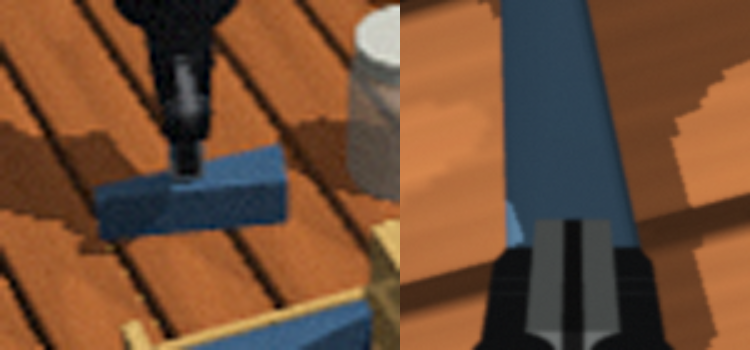

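The picture confirms tips just above the wedge top: tip z ≈ TCP + 0.026. I open, drop 1.9 cm and grip.

>>> arm_command --pt "0 0 0 0 0 0 1" --pt "0 0 0 0 0 0 1" --pt "0 0 0 0 0 0 1" --pt "0 0 0 0 0 0 1" --pt "0 0 -1 0 0 0 1"

```text
clock: 4.35
position: [0.578, 0.2787, 0.0083]
eef_rot: [3.139, 0.003, 2.853]
ft_force: [0.2, 0.9, 0.0]
gripper_width: 0.0724
grasp_force: 0.0
```

>>> arm_command --pt "0 0 -0.9 0 0 0 1" --pt "0 0 -0.9 0 0 0 0.6" --pt "0 0 -0.9 0 0 0 0" --pt "0 0 -0.9 0 0 0 0" --pt "0 0 -0.9 0 0 0 0" --grip_force 50

```text
clock: 4.85
position: [0.5769, 0.2782, -0.0018]
eef_rot: [3.141, 0.001, 2.853]
ft_force: [0.1, -0.1, -0.2]
gripper_width: 0.0282
grasp_force: 0.0
```

>>> arm_command --pt "0 0 0 0 0 0 0" --pt "0 0 0 0 0 0 0" --pt "0 0 0 0 0 0 0" --pt "0 0 0 0 0 0 0"

```text
clock: 5.25
position: [0.577, 0.2782, -0.0015]
eef_rot: [3.141, 0.001, 2.853]
ft_force: [-0.0, 0.1, 3.6]
gripper_width: 0.0248
grasp_force: 47.8
```

Gripped (24.8 mm, 48 N). I lift and carry it over the drawer.

>>> arm_command --pt "0 0 3 0 0 0 0" --pt "0 0 7 0 0 0 0" --pt "0 0 11 0 0 0 0" --pt "-1 -3 15 0 0 0.05 0" --pt "-2 -7 18 0 0 0.12 0"

```text
clock: 5.75
position: [0.5572, 0.2106, 0.1787]
eef_rot: [3.14, 0.002, 2.979]
ft_force: [1.5, -0.8, 0.9]
gripper_width: 0.0246
grasp_force: 47.8
```

>>> arm_command --pt "-0.8 -4.5 1 0 0 0.06 0" --pt "-1.6 -9 2 0 0 0.13 0" --pt "-2.4 -13.5 2 0 0 0.13 0" --pt "-3 -17 2 0 0 0.13 0" --pt "-3.4 -19.8 2 0 0 0.13 0"

```text
clock: 6.25
position: [0.5219, 0.0094, 0.1966]
eef_rot: [-3.141, -0.001, 3.101]
ft_force: [0.5, 0.3, -1.5]
gripper_width: 0.0246
grasp_force: 47.8
```

>>> arm_command --pt "0 0 0 0 0 0 0" --pt "0 0 0 0 0 0 0" --pt "0 0 0 0 0 0 0" --pt "0 0 0 0 0 0 0"

```text
clock: 6.65
position: [0.5231, 0.0126, 0.1965]
eef_rot: [3.141, -0.0, 3.105]
ft_force: [0.4, 0.4, -0.9]
gripper_width: 0.025
grasp_force: 47.8
```

Run:
```python
from h import *
s=arm.state();print(s["position"],s["eef_rot"],s["gripper_width"])
f=grab("wrist");save(f,"w5");np.savez("pics/w5.npz",**f)
t=grab("top");np.savez("pics/t5.npz",**t)
```

```text
[0.5230581  0.01264587 0.19650561] [ 3.14137399e+00 -3.83324604e-04  3.10454400e+00] 0.024974176907318055
```

View pics/w5.png

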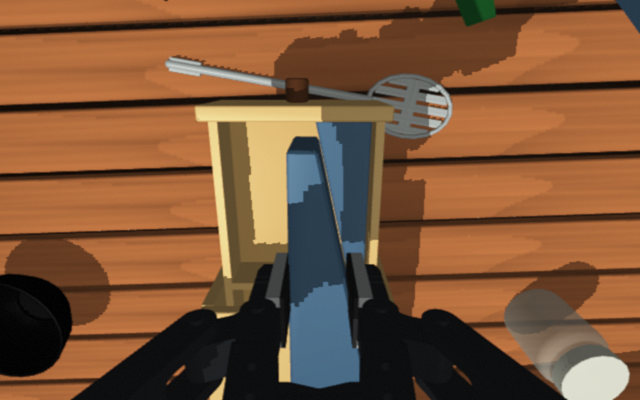

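The wrist view over the drawer shows the front panel along rows 100–121 and side walls at columns ~212 and ~378. w0 is on the right, with the held wedge (thin end at (303,140)) above its slot. I read the wall edges and the held wedge from depth.

Run:
```python
from h import *
f=dict(np.load("pics/w5.npz"));P=cloud(f);z=P[...,2];m=blue(f)>0
a=np.radians(-2.15)
X=np.array([np.cos(a),np.sin(a)]);Y=np.array([-np.sin(a),np.cos(a)])
def seg(mask,r,name):
    u=np.where(mask[r])[0]
    for g in np.split(u,np.where(np.diff(u)>2)[0]+1):
        if len(g)>2: p=plane(f,[(g[0]-.5,r),(g[-1]+.5,r)],zt)[:,:2]; print(name,r,g[0],g[-1],p.round(4).tolist())
zt=.121; W=(abs(z-.121)<.004)&~m
for r in(145,165,185,205,225): seg(W,r,"wall")
zt=.141; Fp=(abs(z-.141)<.004)&~m
for c in(240,270,290,340,360):
    u=np.where(Fp[:,c])[0]
    if len(u): print("front",c,u[0],u[-1],plane(f,[(c,u[0]-.5),(c,u[-1]+.5)],.141)[:,:2].round(4).tolist())
for r in(108,112): seg(Fp,r,"frontrow")
print("w0");fit(f,.123)
zt=.234;H=(abs(z-.234)<.006)&m
print("held z",np.median(z[150:220,295:310]).round(4))
for r in(160,175,190,205,220,235): seg(H,r,"held")
u=np.where(H[:,302])[0];print(u[0],plane(f,[(302,u[0]-.5)],.234))
fl=z[150:220,230:260];print("floor",np.median(fl).round(4))
```

```text
wall 145 210 220 [[0.4802, -0.0613], [0.4804, -0.0537]]
wall 145 374 383 [[0.4844, 0.0522], [0.4846, 0.0591]]
wall 165 212 221 [[0.4943, -0.0619], [0.4946, -0.0548]]
wall 165 373 382 [[0.4986, 0.0517], [0.4988, 0.0587]]
wall 185 214 224 [[0.509, -0.0624], [0.5093, -0.0545]]
wall 185 372 380 [[0.5133, 0.0511], [0.5135, 0.0576]]
wall 205 216 225 [[0.5243, -0.063], [0.5246, -0.0557]]
wall 205 371 379 [[0.5286, 0.0506], [0.5288, 0.0572]]
wall 225 218 227 [[0.5403, -0.0637], [0.5405, -0.0562]]
wall 225 370 378 [[0.5445, 0.05], [0.5447, 0.0567]]
front 240 105 306 [[0.4527, -0.0328], [0.5984, -0.0489]]
front 270 105 121 [[0.4534, -0.0145], [0.4636, -0.0153]]
front 290 105 121 [[0.4538, -0.0022], [0.464, -0.0029]]
front 340 105 121 [[0.455, 0.0283], [0.4652, 0.0281]]
front 360 105 121 [[0.4554, 0.0406], [0.4657, 0.0406]]
frontrow 108 195 393 [[0.4537, -0.061], [0.4583, 0.0611]]
frontrow 112 195 393 [[0.4561, -0.0613], [0.4607, 0.0612]]
w0
mid [0.5205 0.035 ] yaw 177.8 area 0.81 rect [ 36. 102.]
held z 0.2345
held 160 287 319 [[0.4677, 0.0028], [0.4682, 0.0151]]
held 175 288 322 [[0.4735, 0.0028], [0.474, 0.016]]
held 190 288 325 [[0.4794, 0.0024], [0.48, 0.017]]
held 205 289 329 [[0.4856, 0.0024], [0.4862, 0.0183]]
held 220 289 332 [[0.4919, 0.002], [0.4925, 0.0193]]
held 235 289 335 [[0.4984, 0.0015], [0.4991, 0.0204]]
148 [[0.46324697 0.00881148 0.234     ]]
floor 0.0876
```

The geometry is consistent: width ≈107 mm against 108, floor 0.0876, yaw −2.1°. The compartment centre is D≈(0.528,−0.0026). I lower w1 with a 3 mm gap, then nudge left.

>>> arm_command --pt "0.55 -0.2 -2 0 0 0.003 0" --pt "0.55 -0.2 -4 0 0 0.003 0" --pt "0.55 -0.2 -5 0 0 0.003 0" --pt "0.55 -0.2 -5 0 0 0.003 0" --pt "0.55 -0.2 -5.5 0 0 0.003 0"

```text
clock: 7.25
position: [0.5293, 0.0099, 0.1427]
eef_rot: [3.141, 0.002, 3.106]
ft_force: [0.2, 0.4, -0.3]
gripper_width: 0.0247
grasp_force: 47.8
```

>>> arm_command --pt "0 0 -1.2 0 0 0 0" --pt "0 0 -2.4 0 0 0 0" --pt "0 0 -3.4 0 0 0 0" --pt "0 0 -4.2 0 0 0 0" --pt "0 0 -4.2 0 0 0 0"

```text
clock: 7.75
position: [0.5301, 0.0094, 0.1006]
eef_rot: [3.141, 0.004, 3.105]
ft_force: [1.6, -0.2, 5.2]
gripper_width: 0.0247
grasp_force: 51.7
```

>>> arm_command --pt "0 0 0 0 0 0 0" --pt "0 0 0 0 0 0 0"

```text
clock: 7.95
position: [0.5299, 0.0094, 0.1007]
eef_rot: [3.142, 0.003, 3.106]
ft_force: [1.7, -1.5, 5.3]
gripper_width: 0.0244
grasp_force: 51.3
```

>>> arm_command --pt "-0.1 0 0.25 0 0 0 0" --pt "-0.1 0 0.25 0 0 0 0" --pt "-0.1 0 0.25 0 0 0 0"

```text
clock: 8.25
position: [0.5265, 0.0096, 0.1015]
eef_rot: [-3.142, -0.002, 3.106]
ft_force: [-0.2, -0.4, -1.0]
gripper_width: 0.025
grasp_force: 47.8
```

Run:
```python
from h import *
s=arm.state();print(s["position"],s["ft_force"])
f=grab("wrist");P=cloud(f);z=P[...,2];m=blue(f)>0;np.savez("pics/w6.npz",**f);save(f,"w6")
zt=s["position"][2]+.0375
print("z held",zt);H=m&(abs(z-zt)<.005)
for r in range(120,250,20):
    for M,n,h in((H,"held",zt),(m&(abs(z-.1236)<.004),"w0",.1236),(~m&(abs(z-.121)<.004),"wall",.121)):
        u=np.where(M[r])[0]
        for g in np.split(u,np.where(np.diff(u)>2)[0]+1):
            if len(g)>3: print(n,r,plane(f,[(g[0]-.5,r),(g[-1]+.5,r)],h)[:,:2].round(4).tolist())
# finger front faces
for c in range(220,420,8): 
    col=P[:,c]; nb=(~m[:,c])&(f["color"][:,c].max(-1)<120)&(col[:,2]>.118)&(abs(col[:,0]-.519)<.004)
    if nb.any(): print("fing",c,col[nb][:,2].min().round(4),col[nb][:,1].mean().round(4))
```

```text
[0.52646461 0.00955603 0.10147629] [-0.16322142 -0.44577537 -1.03617354]
z held 0.13897628669939951
held 160 [[0.4712, -0.0004], [0.4717, 0.0119]]
w0 160 [[0.4752, 0.0139], [0.4764, 0.0494]]
wall 160 [[0.4731, -0.0609], [0.4733, -0.0533]]
wall 160 [[0.4771, 0.0522], [0.4774, 0.0595]]
held 180 [[0.479, -0.0005], [0.4795, 0.0132]]
w0 180 [[0.4839, 0.0154], [0.4851, 0.049]]
wall 180 [[0.4819, -0.0613], [0.4822, -0.0535]]
wall 180 [[0.4859, 0.0514], [0.4862, 0.0588]]
held 200 [[0.487, -0.001], [0.4876, 0.0149]]
w0 200 [[0.493, 0.0173], [0.4941, 0.0485]]
wall 200 [[0.4911, -0.0617], [0.4914, -0.0533]]
wall 200 [[0.4951, 0.0514], [0.4954, 0.0585]]
held 220 [[0.4954, -0.0012], [0.496, 0.0162]]
w0 220 [[0.5024, 0.0189], [0.5035, 0.0481]]
wall 220 [[0.5006, -0.0622], [0.5009, -0.0536]]
wall 220 [[0.5047, 0.051], [0.5049, 0.0582]]
held 240 [[0.5041, -0.0017], [0.5048, 0.0176]]
w0 240 [[0.5123, 0.0205], [0.5132, 0.0476]]
wall 240 [[0.5105, -0.0622], [0.5108, -0.0544]]
wall 240 [[0.5146, 0.0505], [0.5148, 0.0579]]
fing 220 0.1669 -0.0217
fing 228 0.1672 -0.0194
fing 236 0.1647 -0.0178
fing 252 0.1504 -0.0148
fing 260 0.135 -0.0135
fing 268 0.1311 -0.0099
fing 276 0.1323 -0.0052
fing 284 0.129 -0.0021
fing 292 0.1974 0.0034
fing 300 0.1977 0.0054
fing 308 0.1984 0.0074
fing 316 0.1994 0.0094
fing 324 0.1989 0.0113
fing 332 0.1986 0.0133
fing 340 0.198 0.0153
fing 348 0.1286 0.0204
fing 356 0.1295 0.0232
fing 364 0.1384 0.026
fing 372 0.1318 0.0292
fing 380 0.1376 0.0316
fing 388 0.1584 0.0321
fing 396 0.1676 0.0342
fing 404 0.1657 0.0378
fing 412 0.167 0.04
```

>>> arm_command --pt "0 0 -0.3 0 0 0 0" --pt "0 0.2 -0.3 0 0 0 0" --pt "0 0.4 -0.3 0 0 0 0" --pt "0 0.55 -0.3 0 0 0 0" --pt "0 0.55 -0.3 0 0 0 0"

```text
clock: 8.8
position: [0.529, 0.0126, 0.1011]
eef_rot: [-3.137, 0.004, 3.104]
ft_force: [-0.8, -6.9, 9.8]
gripper_width: 0.0247
grasp_force: 54.9
```

>>> arm_command --pt "0 0 0 0 0 0 0" --pt "0 -0.05 0 0 0 0 0" --pt "0 -0.05 0 0 0 0 0"

```text
clock: 9.1
position: [0.5289, 0.0123, 0.1009]
eef_rot: [-3.137, 0.004, 3.104]
ft_force: [-1.0, -6.1, 7.8]
gripper_width: 0.0244
grasp_force: 54.5
```

>>> arm_command --pt "0 0 0 0 0 0 0.4" --pt "0 0 0 0 0 0 0.5" --pt "0 0 1 0 0 0 0.6" --pt "0 0 4 0 0 0 0.6" --pt "0 0 8 0 0 0 0.6"

```text
clock: 9.6
position: [0.5255, 0.0148, 0.1783]
eef_rot: [-3.141, -0.006, 3.106]
ft_force: [1.0, -0.7, 0.8]
gripper_width: 0.0512
grasp_force: 0.0
```

>>> arm_command --pt "0 0 2 0 0 0 0.6" --pt "0 0 2 0 0 0 0.6" --pt "0 0 2 0 0 0 0.6"

```text
clock: 9.9
position: [0.5275, 0.0148, 0.1994]
eef_rot: [3.141, 0.0, 3.106]
ft_force: [-0.6, -0.6, -1.6]
gripper_width: 0.0513
grasp_force: 0.0
```

```bash
cat > dr.py <<'E'
from h import *
def drawer(f,D=np.array([.527,-.0026])):
    P=cloud(f);z=P[...,2];m=blue(f)>0
    a=np.radians(-2.1);X=np.array([np.cos(a),np.sin(a)]);Y=np.array([-X[1],X[0]])
    xy=(P[...,:2]-D)@np.c_[X,Y]
    inb=m&(abs(xy[...,0])<.066)&(abs(xy[...,1])<.056)
    print("rows: drawer x; cols y from +52 to -52 step 4 : blue z-floor(mm)")
    for x in np.arange(-.056,.06,.014):
        o=[]
        for y in np.arange(.052,-.053,-.004):
            s=inb&(abs(xy[...,0]-x)<.004)&(abs(xy[...,1]-y)<.002)
            o.append("%3d"%round(1000*(np.median(z[s])-.0876)) if s.sum()>2 else " ..")
        print("%4d"%(x*1000)," ".join(o))
E
python3 - <<'E'
from dr import *
s=arm.state();print(s["position"],s["ft_force"])
f=grab("wrist");save(f,"w7");np.savez("pics/w7.npz",**f);drawer(f);fit(f,.1236,tol=.01)
E
```

```text
[0.52745809 0.01477421 0.19939836] [-0.5521565  -0.63042064 -1.59190288]
rows: drawer x; cols y from +52 to -52 step 4 : blue z-floor(mm)
 -56  36  36  36  36  36  36  36  36  36  35  35  35  36  36  ..  ..  ..  ..  ..  ..  ..  ..  ..  ..  ..  ..  ..
 -42  36  36  36  36  36  36  36  36  36  35  36  36  36  36  ..  ..  ..  ..  ..  ..  ..  ..  ..  ..  ..  ..  ..
 -28  36  36  36  36  36  36  36  36  35  36  36  36  36  ..  ..  ..  ..  ..  ..  ..  ..  ..  ..  ..  ..  ..  ..
 -14  36  36  36  36  36  36  36  36  36  36  36  36  36  36  ..  ..  ..  ..  ..  ..  ..  ..  ..  ..  ..  ..  ..
   0  36  36  36  36  36  36  36  35  36  36  36  36  36  36  ..  ..  ..  ..  ..  ..  ..  ..  ..  ..  ..  ..  ..
  13  36  36  36  36  36  36  34  36  36  36  36  36  36  36  ..  ..  ..  ..  ..  ..  ..  ..  ..  ..  ..  ..  ..
  27  36  36  36  36  36  34  36  36  36  36  36  36  36  36  ..  ..  ..  ..  ..  ..  ..  ..  ..  ..  ..  ..  ..
  41  35  36  36  36  36  35  36  36  36  36  36  36  36  35  ..  ..  ..  ..  ..  ..  ..  ..  ..  ..  ..  ..  ..
  55  35  36  36  36  35  36  36  36  36  36  36  36  36  35  ..  ..  ..  ..  ..  ..  ..  ..  ..  ..  ..  ..  ..
mid [0.5302 0.0106] yaw 357.4 area 0.92 rect [ 36. 118.]
mid [0.5296 0.0374] yaw 177.5 area 0.89 rect [ 36. 117.]
```

View pics/w7.png

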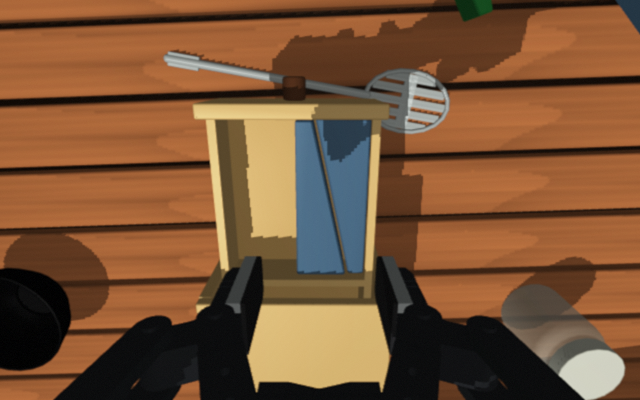

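w1 lies flat beside w0 (both 36 mm above the floor), with only a hairline gap and the opening free on the right. Next wedge: (0.406,0.3306), yaw 212.7°.

>>> arm_command --pt "-1.5 4 0 0 0 0.1 1" --pt "-3 8 0 0 0 0.2 1" --pt "-4.5 12 0 0 0 0.3 1" --pt "-6 16 0 0 0 0.4 1" --pt "-7.5 20 0 0 0 0.5 1"

```text
clock: 10.45
position: [0.4505, 0.2154, 0.1974]
eef_rot: [3.141, -0.004, -2.674]
ft_force: [0.8, 0.7, -0.7]
gripper_width: 0.0856
grasp_force: 0.0
```

>>> arm_command --pt "-1.5 4 0 0 0 0.1 1" --pt "-3 8 0 0 0 0.1 1" --pt "-4 10.5 0 0 0 0.1 1" --pt "-4.6 11.7 -2 0 0 0.1 1" --pt "-4.6 11.7 -6 0 0 0.1 1"

```text
clock: 10.95
position: [0.4067, 0.3348, 0.1398]
eef_rot: [3.141, 0.005, -2.574]
ft_force: [1.0, 1.1, -0.7]
gripper_width: 0.0853
grasp_force: 0.0
```

>>> arm_command --pt "0 0 -1 0 0 0 1" --pt "0 0 -2 0 0 0 1" --pt "0 0 -2 0 0 0 1" --pt "0 0 -2 0 0 0 1"

```text
clock: 11.35
position: [0.4073, 0.3316, 0.1201]
eef_rot: [3.141, 0.001, -2.578]
ft_force: [-0.3, -0.5, 0.7]
gripper_width: 0.0852
grasp_force: 0.0
```

Run:
```python
from h import *
s=arm.state();print(s["position"],np.degrees(s["eef_rot"]),s["joint_positions"])
f=grab("wrist");fit(f)
```

```text
[0.40725609 0.3315648  0.12014488] [ 1.79993742e+02  7.29674949e-02 -1.47720650e+02] [ 6.83332858e-01  3.43836339e-01 -9.11545605e-02  1.13452799e+00
 -4.39648068e-05  1.19951827e-01]
mid [0.4037 0.3284] yaw 212.7 area 0.91 rect [119.  36.]
```

>>> arm_command --pt "-0.25 -0.2 -4 0 0 0.008 1" --pt "-0.25 -0.2 -8 0 0 0.008 1" --pt "-0.25 -0.2 -11 0 0 0.008 1" --pt "-0.25 -0.2 -12.2 0 0 0.008 1" --pt "-0.25 -0.2 -12.2 0 0 0.008 1"

```text
clock: 11.9
position: [0.4036, 0.329, -0.0033]
eef_rot: [-3.141, -0.002, -2.57]
ft_force: [-0.4, -0.0, 0.7]
gripper_width: 0.0851
grasp_force: 0.0
```

>>> arm_command --pt "0 0 0 0 0 0 1" --pt "0 0 0 0 0 0 1" --pt "0 0 0 0 0 0 1"

```text
clock: 12.2
position: [0.4052, 0.3306, -0.001]
eef_rot: [3.141, 0.003, -2.569]
ft_force: [0.3, 0.5, 0.1]
gripper_width: 0.0859
grasp_force: 0.0
```

>>> arm_command --pt "-0.05 -0.1 0 0 0 0 0.6" --pt "-0.05 -0.1 0 0 0 0 0" --pt "-0.05 -0.1 0 0 0 0 0" --pt "-0.05 -0.1 0 0 0 0 0" --pt "-0.05 -0.1 0 0 0 0 0" --grip_force 50

```text
clock: 12.7
position: [0.4037, 0.3289, -0.0024]
eef_rot: [3.141, 0.001, -2.569]
ft_force: [-0.4, 0.1, 2.2]
gripper_width: 0.0256
grasp_force: 47.8
```

>>> arm_command --pt "0 0 0 0 0 0 0" --pt "0 0 0 0 0 0 0" --pt "0 0 0 0 0 0 0"

```text
clock: 13.0
position: [0.4037, 0.3289, -0.0024]
eef_rot: [3.141, 0.001, -2.569]
ft_force: [-0.9, 0.5, 2.9]
gripper_width: 0.0252
grasp_force: 48.0
```

>>> arm_command --pt "0 0 3 0 0 0 0" --pt "0 0 7 0 0 0 0" --pt "0.5 -1.5 11 0 0 -0.05 0" --pt "1.5 -4.5 14.5 0 0 -0.15 0" --pt "3 -8.5 17 0 0 -0.25 0"

```text
clock: 13.5
position: [0.4339, 0.2439, 0.1693]
eef_rot: [3.141, 0.002, -2.82]
ft_force: [1.6, -0.0, 0.4]
gripper_width: 0.0258
grasp_force: 47.8
```

>>> arm_command --pt "1.5 -4.2 1.5 0 0 -0.1 0" --pt "3 -8.5 3 0 0 -0.2 0" --pt "4.5 -12.8 3 0 0 -0.3 0" --pt "6 -17 3 0 0 -0.357 0" --pt "7.2 -20.5 3 0 0 -0.357 0"

```text
clock: 14.0
position: [0.5056, 0.036, 0.1968]
eef_rot: [-3.141, -0.001, 3.105]
ft_force: [0.1, -0.1, -0.8]
gripper_width: 0.0255
grasp_force: 47.8
```

>>> arm_command --pt "1 -3 0 0 0 0 0" --pt "2 -5.6 0 0 0 0 0" --pt "2 -5.6 0 0 0 0 0" --pt "2 -5.6 0 0 0 0 0" --pt "2 -5.6 0 0 0 0 0"

```text
clock: 14.5
position: [0.5248, -0.0168, 0.1968]
eef_rot: [3.141, -0.001, 3.107]
ft_force: [-0.0, 0.9, -0.7]
gripper_width: 0.0254
grasp_force: 47.9
```

```bash
cat >> dr.py <<'E'
def held(f,s,grabz):
    P=cloud(f);z=P[...,2];m=blue(f)>0; zt=s["position"][2]-grabz+.036
    print("TCP",s["position"].round(4),"yaw",np.degrees(s["eef_rot"][2]).round(2),"F",np.round(s["ft_force"],1),"w",round(s["gripper_width"],4))
    def segs(M,r,h,n):
        u=np.where(M[r])[0]
        for g in np.split(u,np.where(np.diff(u)>2)[0]+1):
            if len(g)>3: print(n,r,plane(f,[(g[0]-.5,r),(g[-1]+.5,r)],h)[:,:2].round(4).tolist())
    for r in(150,180,210,235):
        segs(m&(abs(z-zt)<.006),r,zt,"held")
        segs(m&(abs(z-.1236)<.004),r,.1236,"in"); segs(~m&(abs(z-.121)<.004),r,.121,"wall")
    for c in(230,260,290,330,350):
        u=np.where((m&(abs(z-zt)<.006))[:,c])[0]
        if len(u): print("held end",c,plane(f,[(c,u[0]-.5)],zt)[0].round(4))
        u=np.where((~m&(abs(z-.141)<.003))[:160,c])[0]
        if len(u): print("front inner",c,plane(f,[(c,u[-1]+.5)],.141)[0].round(4))
E
python3 - <<'E'
from dr import *
s=arm.state();f=grab("wrist");save(f,"w8");held(f,s,-.0024)
E
```

```text
TCP [ 0.5248 -0.0168  0.1968] yaw 178.05 F [-0.   0.9 -0.7] w 0.0254
held 150 [[0.4653, -0.0364], [0.4665, -0.0023]]
in 150 [[0.4886, 0.0085], [0.4888, 0.0147]]
in 150 [[0.4889, 0.0175], [0.49, 0.0512]]
wall 150 [[0.4867, -0.0616], [0.4868, -0.0588]]
wall 150 [[0.4906, 0.0519], [0.4908, 0.0589]]
held 180 [[0.4768, -0.0363], [0.478, -0.0012]]
in 180 [[0.5101, 0.0099], [0.5104, 0.0184]]
in 180 [[0.5105, 0.0212], [0.5115, 0.0503]]
wall 180 [[0.5083, -0.0622], [0.5085, -0.0579]]
wall 180 [[0.5122, 0.051], [0.5125, 0.0581]]
held 210 [[0.4889, -0.0343], [0.49, -0.002]]
in 210 [[0.5328, 0.0084], [0.5333, 0.023]]
in 210 [[0.5334, 0.0252], [0.5342, 0.0493]]
wall 210 [[0.5313, -0.0629], [0.5315, -0.0562]]
wall 210 [[0.5352, 0.05], [0.5354, 0.0573]]
held 235 [[0.4997, -0.0323], [0.5007, -0.0024]]
in 235 [[0.5528, 0.0076], [0.5534, 0.0263]]
in 235 [[0.5535, 0.0286], [0.5542, 0.048]]
wall 235 [[0.5515, -0.064], [0.5518, -0.0572]]
wall 235 [[0.5554, 0.0487], [0.5556, 0.0563]]
held end 260 [ 0.4651 -0.0362  0.2352]
front inner 260 [ 0.4658 -0.0513  0.141 ]
held end 290 [ 0.4648 -0.0252  0.2352]
front inner 290 [ 0.4665 -0.0326  0.141 ]
held end 330 [ 0.4656 -0.0106  0.2352]
front inner 330 [ 0.4673 -0.0077  0.141 ]
held end 350 [ 0.4659 -0.0032  0.2352]
front inner 350 [0.4677 0.0047 0.141 ]
```

The drawer front inner edge now reads 0.4675, so the drawer went in ~3 mm when w1 touched the divider. The compartment centre is now x≈0.5315. I place w2 accordingly.

>>> arm_command --pt "0.6 -0.15 -2 0 0 0 0" --pt "0.6 -0.15 -4 0 0 0 0" --pt "0.6 -0.15 -5 0 0 0 0" --pt "0.6 -0.15 -5 0 0 0 0" --pt "0.6 -0.15 -5 0 0 0 0"

```text
clock: 15.05
position: [0.5315, -0.0184, 0.1477]
eef_rot: [-3.142, 0.0, 3.108]
ft_force: [-0.7, 0.5, -0.7]
gripper_width: 0.0254
grasp_force: 47.9
```

>>> arm_command --pt "0 0 -1.2 0 0 0 0" --pt "0 0 -2.4 0 0 0 0" --pt "0 0 -3.4 0 0 0 0" --pt "0 0 -4.4 0 0 0 0" --pt "0 0 -4.4 0 0 0 0"

```text
clock: 15.55
position: [0.5305, -0.019, 0.1016]
eef_rot: [3.142, -0.003, 3.107]
ft_force: [-0.3, -0.5, -0.8]
gripper_width: 0.0251
grasp_force: 47.9
```

>>> arm_command --pt "0 0 0 0 0 0 0" --pt "0 0 0 0 0 0 0"

```text
clock: 15.75
position: [0.5317, -0.019, 0.1035]
eef_rot: [3.142, 0.0, 3.107]
ft_force: [-0.2, 0.3, -0.8]
gripper_width: 0.0254
grasp_force: 47.9
```

Run:
```python
from dr import *
s=arm.state();f=grab("wrist");save(f,"w9");held(f,s,-.0024);print(s["moment"])
```

```text
TCP [ 0.5317 -0.019   0.1035] yaw 178.0 F [-0.2  0.3 -0.8] w 0.0254
held 150 [[0.4721, -0.0389], [0.4733, -0.0044]]
in 150 [[0.477, -0.0007], [0.4775, 0.0131]]
in 150 [[0.4775, 0.0148], [0.4788, 0.0513]]
wall 150 [[0.4754, -0.061], [0.4756, -0.0538]]
wall 150 [[0.4794, 0.0525], [0.4796, 0.0593]]
held 180 [[0.4835, -0.0388], [0.4847, -0.0034]]
in 180 [[0.4901, -0.0011], [0.4906, 0.0153]]
in 180 [[0.4907, 0.0174], [0.4919, 0.0507]]
wall 180 [[0.4887, -0.0615], [0.4889, -0.0544]]
wall 180 [[0.4927, 0.0519], [0.4929, 0.0589]]
held 210 [[0.4957, -0.0364], [0.4968, -0.0041]]
in 210 [[0.5039, -0.0015], [0.5046, 0.0176]]
in 210 [[0.5047, 0.0202], [0.5057, 0.05]]
wall 210 [[0.5028, -0.0619], [0.503, -0.0547]]
wall 210 [[0.5067, 0.0512], [0.507, 0.0584]]
held 235 [[0.5064, -0.0344], [0.5075, -0.0046]]
in 235 [[0.5161, -0.0025], [0.5169, 0.0199]]
in 235 [[0.5169, 0.0221], [0.5179, 0.0495]]
wall 235 [[0.5152, -0.0625], [0.5155, -0.0551]]
wall 235 [[0.5191, 0.0506], [0.5194, 0.0576]]
front inner 230 [ 0.4658 -0.0489  0.141 ]
held end 260 [ 0.4715 -0.0383  0.1419]
front inner 260 [ 0.4662 -0.038   0.141 ]
held end 290 [ 0.4719 -0.0273  0.1419]
front inner 290 [ 0.4666 -0.0271  0.141 ]
held end 330 [ 0.4724 -0.0127  0.1419]
front inner 330 [ 0.4671 -0.0125  0.141 ]
held end 350 [ 0.4727 -0.0054  0.1419]
front inner 350 [ 0.4674 -0.0052  0.141 ]
[ 0.01806138 -0.01625288  0.00121955]
```

>>> arm_command --pt "-0.1 0 -0.2 0 0 0 0" --pt "-0.1 0.2 -0.2 0 0 0 0" --pt "-0.1 0.4 -0.2 0 0 0 0" --pt "-0.1 0.55 -0.2 0 0 0 0" --pt "-0.1 0.55 -0.2 0 0 0 0"

```text
clock: 16.3
position: [0.5305, -0.0133, 0.1013]
eef_rot: [-3.141, 0.0, 3.107]
ft_force: [-0.5, -0.2, -0.6]
gripper_width: 0.0257
grasp_force: 47.9
```

>>> arm_command --pt "0 0 0 0 0 0 0" --pt "0 0 0 0 0 0 0"

```text
clock: 16.5
position: [0.5305, -0.0134, 0.1013]
eef_rot: [3.141, 0.0, 3.107]
ft_force: [-0.8, 0.4, -1.0]
gripper_width: 0.0252
grasp_force: 47.9
```

>>> arm_command --pt "0 0.1 0 0 0 0 0" --pt "0 0.2 0 0 0 0 0" --pt "0 0.2 0 0 0 0 0"

```text
clock: 16.8
position: [0.5308, -0.0128, 0.1015]
eef_rot: [-3.139, 0.001, 3.106]
ft_force: [0.8, -4.5, -0.6]
gripper_width: 0.0259
grasp_force: 48.6
```

Run:
```python
from dr import *
s=arm.state();f=grab("wrist");save(f,"w10");held(f,s,-.0024)
```

```text
TCP [ 0.5308 -0.0128  0.1015] yaw 177.98 F [ 0.8 -4.5 -0.6] w 0.0259
held 150 [[0.4711, -0.0326], [0.4723, 0.0019]]
in 150 [[0.4756, 0.0037], [0.4773, 0.052]]
wall 150 [[0.4738, -0.0609], [0.4741, -0.0537]]
wall 150 [[0.4778, 0.0531], [0.478, 0.0594]]
held 180 [[0.4826, -0.0325], [0.4838, 0.0026]]
in 180 [[0.4885, 0.0041], [0.4901, 0.0517]]
wall 180 [[0.487, -0.0615], [0.4872, -0.0541]]
wall 180 [[0.4909, 0.0528], [0.4911, 0.0588]]
held 210 [[0.4948, -0.0301], [0.4959, 0.0022]]
in 210 [[0.5021, 0.0036], [0.5038, 0.0513]]
wall 210 [[0.5009, -0.0617], [0.5011, -0.0546]]
wall 210 [[0.5048, 0.0524], [0.505, 0.0582]]
held 235 [[0.5055, -0.0281], [0.5065, 0.0018]]
in 235 [[0.5141, 0.0032], [0.5158, 0.0507]]
wall 235 [[0.5131, -0.0625], [0.5134, -0.0552]]
wall 235 [[0.517, 0.0518], [0.5172, 0.0577]]
front inner 230 [ 0.466  -0.0422  0.141 ]
held end 260 [ 0.4706 -0.032   0.1399]
front inner 260 [ 0.4664 -0.0314  0.141 ]
held end 290 [ 0.471  -0.021   0.1399]
front inner 290 [ 0.4668 -0.0206  0.141 ]
held end 330 [ 0.4718 -0.0064  0.1399]
front inner 330 [ 0.4673 -0.0063  0.141 ]
held end 350 [0.4717 0.001  0.1399]
front inner 350 [0.4675 0.0009 0.141 ]
```

All flush (4.5 N push). Release and rise.

>>> arm_command --pt "0 -0.05 0 0 0 0 0.4" --pt "0 -0.05 0 0 0 0 0.5" --pt "0 -0.05 1 0 0 0 0.6" --pt "0 -0.05 4 0 0 0 0.6" --pt "0 -0.05 8 0 0 0 0.6"

```text
clock: 17.35
position: [0.5288, -0.0115, 0.1809]
eef_rot: [3.141, -0.005, 3.107]
ft_force: [1.6, -0.5, 0.1]
gripper_width: 0.0511
grasp_force: 0.0
```

>>> arm_command --pt "0 0 2 0 0 0 0.6" --pt "0 0 2 0 0 0 0.6" --pt "0 0 2 0 0 0 0.6"

```text
clock: 17.65
position: [0.5307, -0.0117, 0.2018]
eef_rot: [3.141, 0.001, 3.107]
ft_force: [-0.3, -0.3, 0.6]
gripper_width: 0.0513
grasp_force: 0.0
```

Run:
```python
from dr import *
s=arm.state();f=grab("wrist");save(f,"w11");drawer(f,np.array([.5315,-.0028]));held(f,s,s["position"][2]-.0876);fit(f,.1236,tol=.01)
```

```text
rows: drawer x; cols y from +52 to -52 step 4 : blue z-floor(mm)
 -56  36  36  36  36  36  36  36  36  36  35  36  36  35  35  35  35  35  35  35  35  36  35  35  ..  ..  ..  ..
 -42  36  36  36  36  36  36  36  36  35  36  36  36  35  36  36  36  36  36  36  36  36  36  ..  ..  ..  ..  ..
 -28  35  36  36  36  36  36  36  35  36  36  36  36  36  36  36  36  36  36  36  36  36  35  ..  ..  ..  ..  ..
 -14  36  36  36  36  36  36  35  35  36  36  36  36  35  35  36  36  36  36  36  36  36  ..  ..  ..  ..  ..  ..
   0  36  36  36  36  36  36  35  36  36  36  36  36  35  36  36  36  36  36  36  36  ..  ..  ..  ..  ..  ..  ..
  13  36  36  36  36  36  35  36  36  36  36  36  36  35  36  36  36  36  36  36  ..  ..  ..  ..  ..  ..  ..  ..
  27  36  36  36  36  35  36  36  36  36  36  36  36  35  35  36  36  36  36  35  ..  ..  ..  ..  ..  ..  ..  ..
  41  36  36  36  36  36  36  36  36  36  36  36  36  35  35  36  36  36  35  ..  ..  ..  ..  ..  ..  ..  ..  ..
  55  ..  ..  ..  ..  36  36  36  36  36  36  36  35  36  35  36  36  35  ..  ..  ..  ..  ..  ..  ..  ..  ..  ..
TCP [ 0.5307 -0.01
[... 885 characters left out ...]
[0.543, 0.0504], [0.5432, 0.0565]]
held 235 [[0.56, -0.0219], [0.5606, -0.0043]]
held 235 [[0.5607, -0.0013], [0.5624, 0.0484]]
in 235 [[0.56, -0.0219], [0.5606, -0.0043]]
in 235 [[0.5607, -0.0013], [0.5624, 0.0484]]
wall 235 [[0.5597, -0.0645], [0.56, -0.0576]]
wall 235 [[0.5637, 0.049], [0.5639, 0.056]]
front inner 260 [ 0.4655 -0.0463  0.141 ]
held end 290 [ 0.471  -0.0291  0.1236]
front inner 290 [ 0.4668 -0.0275  0.141 ]
held end 330 [ 0.4726 -0.0018  0.1236]
front inner 330 [ 0.4677 -0.0022  0.141 ]
held end 350 [0.4704 0.0118 0.1236]
front inner 350 [0.4681 0.0104 0.141 ]
mid [ 0.5303 -0.0152] yaw 178.0 area 0.9 rect [ 36. 119.]
mid [0.5385 0.0238] yaw 169.8 area 1.89 rect [ 50. 119.]
```

w2 is flat with 29.4 mm left for w3 (25 mm needed at mid-length). Now the third wedge, near (0.460,−0.3625), yaw ≈327.4°.

>>> arm_command --pt "-0.8 -4 0 0 0 -0.1 1" --pt "-1.6 -8 0 0 0 -0.2 1" --pt "-2.4 -12 0 0 0 -0.3 1" --pt "-3.2 -16 0 0 0 -0.4 1" --pt "-4 -20 0 0 0 -0.5 1"

```text
clock: 18.2
position: [0.489, -0.2128, 0.1995]
eef_rot: [-3.141, -0.003, 2.603]
ft_force: [0.4, 0.4, -0.0]
gripper_width: 0.0851
grasp_force: 0.0
```

>>> arm_command --pt "-0.8 -4 0 0 0 -0.034 1" --pt "-1.6 -8 0 0 0 -0.034 1" --pt "-2.4 -12 -1 0 0 -0.034 1" --pt "-3 -14.8 -4 0 0 -0.034 1" --pt "-3 -14.8 -8 0 0 -0.034 1"

```text
clock: 18.7
position: [0.4599, -0.3642, 0.1204]
eef_rot: [-3.14, 0.003, 2.568]
ft_force: [1.4, 0.2, -0.7]
gripper_width: 0.085
grasp_force: 0.0
```

>>> arm_command --pt "0 0 0 0 0 0 1" --pt "0 0 0 0 0 0 1" --pt "0 0 0 0 0 0 1"

```text
clock: 19.0
position: [0.4616, -0.3599, 0.1229]
eef_rot: [-3.142, 0.002, 2.574]
ft_force: [0.1, -0.4, 0.6]
gripper_width: 0.0848
grasp_force: 0.0
```

Run:
```python
from h import *
s=arm.state();print(s["position"],np.degrees(s["eef_rot"]),s["joint_positions"])
f=grab("wrist");save(f,"w12");fit(f)
```

```text
[ 0.4616251  -0.35992519  0.12291081] [-1.79997078e+02  1.27047048e-01  1.47473659e+02] [-6.62322873e-01  4.54323358e-01  8.52168010e-02  1.19947748e+00
  1.58753482e-04 -9.46309033e-02]
mid [ 0.4571 -0.3663] yaw 326.9 area 0.93 rect [ 35. 120.]
```

>>> arm_command --pt "-0.35 -0.5 -4 0 0 -0.005 1" --pt "-0.35 -0.5 -8 0 0 -0.005 1" --pt "-0.35 -0.5 -11 0 0 -0.005 1" --pt "-0.35 -0.5 -12.5 0 0 -0.005 1" --pt "-0.35 -0.5 -12.5 0 0 -0.005 1"

```text
clock: 19.55
position: [0.4567, -0.3638, -0.0045]
eef_rot: [3.141, -0.002, 2.569]
ft_force: [0.6, 0.1, -0.2]
gripper_width: 0.0851
grasp_force: 0.0
```

>>> arm_command --pt "0 0 0 0 0 0 1" --pt "0 0 0 0 0 0 1" --pt "0 0 0 0 0 0 0.6" --pt "0 0 0 0 0 0 0" --pt "0 0 0 0 0 0 0" --grip_force 50

```text
clock: 20.05
position: [0.4573, -0.3653, -0.0031]
eef_rot: [-3.141, 0.001, 2.568]
ft_force: [-0.4, -0.5, 0.6]
gripper_width: 0.0436
grasp_force: 0.0
```

>>> arm_command --pt "0 0 0 0 0 0 0" --pt "0 0 0 0 0 0 0" --pt "0 0 0 0 0 0 0" --pt "0 0 0 0 0 0 0"

```text
clock: 20.45
position: [0.4571, -0.3655, -0.0032]
eef_rot: [-3.141, 0.001, 2.567]
ft_force: [-1.0, -1.4, 3.9]
gripper_width: 0.0249
grasp_force: 48.3
```

>>> arm_command --pt "0 0 3 0 0 0 0" --pt "0 0 7 0 0 0 0" --pt "0.2 1 11 0 0 0.05 0" --pt "0.8 4 14.5 0 0 0.15 0" --pt "1.6 8 17 0 0 0.25 0"

```text
clock: 20.95
position: [0.4735, -0.2855, 0.1682]
eef_rot: [-3.142, 0.002, 2.819]
ft_force: [1.1, 0.6, -1.0]
gripper_width: 0.0251
grasp_force: 47.9
```

>>> arm_command --pt "1 4 1.5 0 0 0.1 0" --pt "2 8 3 0 0 0.2 0" --pt "3 12 3 0 0 0.29 0" --pt "4 16 3 0 0 0.29 0" --pt "5 20 3 0 0 0.29 0"

```text
clock: 21.45
position: [0.5227, -0.0829, 0.1957]
eef_rot: [3.141, -0.001, 3.108]
ft_force: [0.6, -0.1, -1.3]
gripper_width: 0.0252
grasp_force: 48.1
```

>>> arm_command --pt "0.4 2 0 0 0 0 0" --pt "0.8 4 0 0 0 0 0" --pt "0.8 4.3 0 0 0 0 0" --pt "0.8 4.3 0 0 0 0 0" --pt "0.8 4.3 0 0 0 0 0"

```text
clock: 21.95
position: [0.5305, -0.0426, 0.1958]
eef_rot: [-3.141, -0.001, 3.107]
ft_force: [0.5, -0.0, -0.9]
gripper_width: 0.0245
grasp_force: 48.1
```

Run:
```python
from dr import *
s=arm.state();f=grab("wrist");save(f,"w13");held(f,s,-.0032)
```

```text
TCP [ 0.5305 -0.0426  0.1958] yaw 178.03 F [ 0.5 -0.  -0.9] w 0.0245
held 150 [[0.4712, -0.0518], [0.4716, -0.0409]]
in 150 [[0.4935, -0.0338], [0.4946, -0.0016]]
in 150 [[0.4947, 0.0012], [0.4964, 0.0512]]
wall 150 [[0.497, 0.0522], [0.4972, 0.0584]]
held 180 [[0.4825, -0.0529], [0.483, -0.0386]]
in 180 [[0.515, -0.0301], [0.516, -0.0026]]
in 180 [[0.5161, 0.0002], [0.5178, 0.0503]]
wall 180 [[0.5186, 0.0513], [0.5188, 0.0577]]
held 210 [[0.4945, -0.0533], [0.4951, -0.0367]]
in 210 [[0.5378, -0.0255], [0.5386, -0.0037]]
in 210 [[0.5387, -0.0008], [0.5396, 0.0261]]
in 210 [[0.5397, 0.0276], [0.5404, 0.0494]]
wall 210 [[0.5414, 0.0503], [0.5417, 0.057]]
held 235 [[0.5051, -0.054], [0.5058, -0.035]]
in 235 [[0.5579, -0.022], [0.5585, -0.0041]]
in 235 [[0.5586, -0.0019], [0.5603, 0.0488]]
wall 235 [[0.5616, 0.0498], [0.5618, 0.0558]]
held end 290 [ 0.4699 -0.0508  0.235 ]
front inner 290 [ 0.4654 -0.0579  0.141 ]
held end 330 [ 0.4945 -0.0369  0.235 ]
front inner 330 [ 0.4663 -0.0333  0.141 ]
held end 350 [ 0.5524 -0.0295  0.235 ]
front inner 350 [ 0.4667 -0.0211  0.141 ]
```

Held wedge has about 3.4 mm gap to w2, 1.9 mm to the right wall and is centred in x (4.2 mm at the front). I shift 0.8 mm left and lower it.

>>> arm_command --pt "0 0.08 -2 0 0 0 0" --pt "0 0.08 -4 0 0 0 0" --pt "0 0.08 -5 0 0 0 0" --pt "0 0.08 -5 0 0 0 0" --pt "0 0.08 -5 0 0 0 0"

```text
clock: 22.5
position: [0.5312, -0.0417, 0.1467]
eef_rot: [-3.142, 0.0, 3.107]
ft_force: [0.8, 0.7, -0.7]
gripper_width: 0.025
grasp_force: 48.1
```

>>> arm_command --pt "0 0 -1 0 0 0 0" --pt "0 0 -2 0 0 0 0" --pt "0 0 -3 0 0 0 0" --pt "0 0 -4 0 0 0 0" --pt "0 0 -4.3 0 0 0 0"

```text
clock: 23.0
position: [0.5298, -0.041, 0.1014]
eef_rot: [3.141, -0.003, 3.108]
ft_force: [0.6, 0.2, -0.5]
gripper_width: 0.0251
grasp_force: 48.1
```

>>> arm_command --pt "0 0 0 0 0 0 0" --pt "0 0 0 0 0 0 0"

```text
clock: 23.2
position: [0.5312, -0.0411, 0.1033]
eef_rot: [-3.142, 0.0, 3.108]
ft_force: [0.8, 0.3, -1.5]
gripper_width: 0.0247
grasp_force: 48.1
```

Run:
```python
from dr import *
s=arm.state();f=grab("wrist");save(f,"w14");held(f,s,-.0032)
```

```text
TCP [ 0.5312 -0.0411  0.1033] yaw 178.07 F [ 0.8  0.3 -1.5] w 0.0247
held 150 [[0.4718, -0.0504], [0.4721, -0.0395]]
in 150 [[0.4759, -0.0371], [0.4772, -0.0011]]
in 150 [[0.4772, 0.001], [0.4789, 0.0516]]
wall 150 [[0.4756, -0.061], [0.4759, -0.0546]]
wall 150 [[0.4795, 0.0533], [0.4797, 0.0592]]
held 180 [[0.4831, -0.0515], [0.4836, -0.0372]]
in 180 [[0.4891, -0.0349], [0.4902, -0.0013]]
in 180 [[0.4903, 0.0008], [0.492, 0.0512]]
wall 180 [[0.4889, -0.0612], [0.4891, -0.0551]]
wall 180 [[0.4928, 0.0529], [0.493, 0.059]]
held 210 [[0.4951, -0.0519], [0.4957, -0.0353]]
in 210 [[0.503, -0.0322], [0.504, -0.002]]
in 210 [[0.5041, -0.0002], [0.5058, 0.0508]]
wall 210 [[0.503, -0.0619], [0.5032, -0.0556]]
wall 210 [[0.5069, 0.0524], [0.5071, 0.0583]]
held 235 [[0.5057, -0.0525], [0.5063, -0.0335]]
in 235 [[0.5153, -0.0301], [0.5162, -0.0023]]
in 235 [[0.5163, -0.0001], [0.518, 0.0505]]
wall 235 [[0.5154, -0.0624], [0.5156, -0.0559]]
wall 235 [[0.5193, 0.0521], [0.5194, 0.0576]]
front inner 260 [ 0.4653 -0.0601  0.141 ]
held end 290 [ 0.4705 -0.0494  0.1425]
front inner 290 [ 0.4657 -0.0492  0.141 ]
held end 330 [ 0.4955 -0.0355  0.1425]
front inner 330 [ 0.4662 -0.0347  0.141 ]
held end 350 [ 0.5531 -0.028   0.1425]
front inner 350 [ 0.4664 -0.0275  0.141 ]
```

Inside the slot without contact. I lower 2 mm, release, then rise.

>>> arm_command --pt "0 -0.05 -0.2 0 0 0 0" --pt "0 -0.05 -0.2 0 0 0 0" --pt "0 -0.05 -0.2 0 0 0 0.4" --pt "0 -0.05 -0.2 0 0 0 0.5" --pt "0 -0.05 1 0 0 0 0.6"

```text
clock: 23.75
position: [0.5297, -0.0416, 0.1124]
eef_rot: [3.141, -0.003, 3.108]
ft_force: [-0.1, -0.1, -0.3]
gripper_width: 0.0514
grasp_force: 0.0
```

>>> arm_command --pt "0 1 3 0 0 0 0.6" --pt "0 2 6 0 0 0 0.6" --pt "0 3 9 0 0 0 0.6" --pt "0 3 9 0 0 0 0.6" --pt "0 3 9 0 0 0 0.6"

```text
clock: 24.25
position: [0.5318, -0.0115, 0.2048]
eef_rot: [-3.141, 0.003, 3.108]
ft_force: [-0.7, -0.3, 0.2]
gripper_width: 0.0512
grasp_force: 0.0
```

Run:
```python
from dr import *
s=arm.state();f=grab("wrist");save(f,"w15");drawer(f,np.array([.5315,-.0028]));print(s["position"],s["ft_force"])
```

```text
rows: drawer x; cols y from +52 to -52 step 4 : blue z-floor(mm)
 -56  36  36  36  36  36  36  36  36  36  35  36  36  35  35  35  35  35  36  36  35  35  35  35  27  35  36  35
 -42  36  36  36  36  36  36  36  36  35  36  36  36  35  36  36  36  36  36  36  36  36  36  29  35  36  36  36
 -28  36  36  36  36  36  36  36  35  36  36  36  36  35  35  36  36  36  36  36  36  36  35  35  36  36  36  36
 -14  36  36  36  36  36  36  35  35  36  36  36  36  35  36  36  36  36  36  36  36  36  32  36  36  36  36  36
   0  36  36  36  36  36  36  35  36  36  36  36  36  35  36  36  36  36  36  36  36  32  36  36  36  36  36  36
  13  36  36  36  36  36  35  36  36  36  36  36  36  35  35  36  36  36  36  36  31  36  36  36  36  36  36  36
  27  36  36  36  36  35  36  36  36  36  36  36  36  35  36  36  36  36  36  32  35  36  36  36  36  36  36  36
  41  36  36  36  35  35  36  36  36  36  36  35  36  36  36  36  36  36  35  35  36  36  36  36  36  36  36  35
  55  ..  ..  ..  26  36  36  36  36  36  36  36  36  36  35  36  36  36  35  36  36  36  36  36  36  36  36  36
[ 0.53175098 -0.01153869  0.20484703] [-0.6613929  -0.32681278  0.15006622]
```

View pics/w15.png

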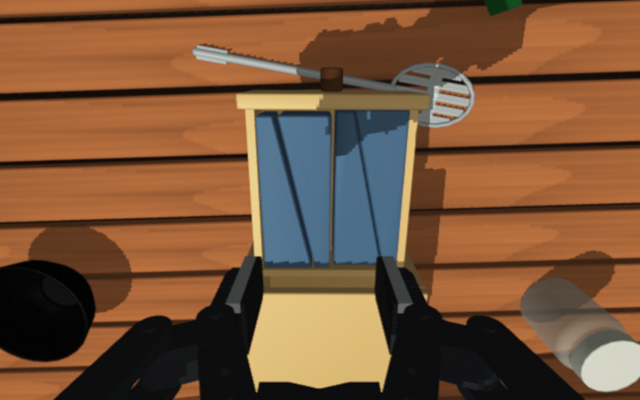

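All four lie flat and alternate. Next I shut the gripper, go in front of the panel above the knob, and push along the drawer axis.

>>> arm_command --pt "-4 0.5 0 0 0 0 0" --pt "-8 1 0 0 0 0 0" --pt "-10.7 1.2 0 0 0 0 0" --pt "-10.7 1.2 0 0 0 0 0" --pt "-10.7 1.2 -4 0 0 0 0"

```text
clock: 24.8
position: [0.4278, 0.0001, 0.1666]
eef_rot: [3.141, 0.011, 3.107]
ft_force: [2.2, -0.9, -0.6]
gripper_width: 0.0
grasp_force: 0.0
```

>>> arm_command --pt "0 0 -3 0 0 0 0" --pt "0 0 -5.5 0 0 0 0" --pt "0 0 -6.7 0 0 0 0" --pt "0 0 -6.7 0 0 0 0" --pt "0 0 -6.7 0 0 0 0"

```text
clock: 25.3
position: [0.4241, 0.0001, 0.0959]
eef_rot: [-3.142, -0.001, 3.107]
ft_force: [0.1, 0.3, 1.6]
gripper_width: 0.0001
grasp_force: 0.0
```

Run:
```python
from h import *
s=arm.state();print(s["position"],s["ft_force"],s["gripper_width"])
f=grab("wrist");save(f,"w16");P=cloud(f);w=P[(abs(P[...,0]-.414)<.004)&(abs(P[...,1])<.02)&(P[...,2]>.02)]
print("tip z",np.percentile(w[:,2],[0,2,5,20]).round(4))
t=grab("top");Q=cloud(t)
for v in range(172,186): print(v,Q[v,305:330:8][:,[0,2]].round(3).tolist())
```

```text
[4.24098387e-01 1.21287822e-04 9.59014263e-02] [0.082952   0.33717923 1.60295867] 0.00014099261119066884
tip z [0.122  0.1266 0.1299 0.1439]
172 [[0.62, 0.154], [0.62, 0.155], [0.62, 0.15], [0.619, 0.152]]
173 [[0.617, 0.152], [0.617, 0.15], [0.616, 0.153], [0.616, 0.151]]
174 [[0.614, 0.154], [0.614, 0.153], [0.613, 0.15], [0.613, 0.152]]
175 [[0.611, 0.149], [0.611, 0.146], [0.61, 0.155], [0.609, 0.153]]
176 [[0.607, 0.155], [0.607, 0.153], [0.607, 0.149], [0.606, 0.153]]
177 [[0.604, 0.153], [0.604, 0.15], [0.604, 0.148], [0.603, 0.151]]
178 [[0.602, 0.15], [0.601, 0.151], [0.601, 0.149], [0.6, 0.151]]
179 [[0.602, 0.124], [0.601, 0.121], [0.601, 0.122], [0.6, 0.122]]
180 [[0.599, 0.118], [0.598, 0.119], [0.597, 0.123], [0.597, 0.119]]
181 [[0.599, 0.091], [0.595, 0.123], [0.594, 0.122], [0.596, 0.098]]
182 [[0.592, 0.123], [0.591, 0.124], [0.591, 0.125], [0.594, 0.087]]
183 [[0.589, 0.116], [0.588, 0.124], [0.587, 0.123], [0.59, 0.098]]
184 [[0.585, 0.123], [0.585, 0.123], [0.584, 0.124], [0.586, 0.1]]
185 [[0.582, 0.125], [0.581, 0.126], [0.581, 0.121], [0.583, 0.101]]
```

>>> arm_command --pt "1 0 0 0 0 0 0" --pt "2 -0.05 0 0 0 0 0" --pt "3 -0.1 0 0 0 0 0" --pt "4 -0.14 0 0 0 0 0" --pt "5 -0.18 0 0 0 0 0"

```text
clock: 25.9
position: [0.4748, -0.0015, 0.0963]
eef_rot: [-3.142, -0.0, 3.108]
ft_force: [-2.3, 0.7, 1.3]
gripper_width: 0.0
grasp_force: 0.9
```

>>> arm_command --pt "1.2 -0.05 0 0 0 0 0" --pt "2.4 -0.1 0 0 0 0 0" --pt "3.6 -0.14 0 0 0 0 0" --pt "4.8 -0.18 0 0 0 0 0" --pt "6 -0.22 0 0 0 0 0"

```text
clock: 26.4
position: [0.5348, -0.0038, 0.0961]
eef_rot: [-3.141, -0.001, 3.108]
ft_force: [-1.9, 0.5, 1.9]
gripper_width: -0.0
grasp_force: 1.0
```

>>> arm_command --pt "1 -0.04 0 0 0 0 0" --pt "2 -0.08 0 0 0 0 0" --pt "3 -0.12 0 0 0 0 0" --pt "4 -0.15 0 0 0 0 0" --pt "4.6 -0.17 0 0 0 0 0"

```text
clock: 26.9
position: [0.581, -0.0055, 0.0961]
eef_rot: [-3.141, 0.0, 3.108]
ft_force: [-1.3, -0.4, 0.5]
gripper_width: 0.0001
grasp_force: 0.8
```

>>> arm_command --pt "0.4 0 0 0 0 0 0" --pt "0.8 0 0 0 0 0 0" --pt "0.8 0 0 0 0 0 0" --pt "0.8 0 0 0 0 0 0"

```text
clock: 27.3
position: [0.5862, -0.0056, 0.096]
eef_rot: [-3.141, -0.003, 3.108]
ft_force: [-5.2, -0.7, 2.0]
gripper_width: 0.0002
grasp_force: 2.5
```

>>> arm_command --pt "0.15 0 0 0 0 0 0" --pt "0.3 0 0 0 0 0 0" --pt "0.3 0 0 0 0 0 0"

```text
clock: 27.6
position: [0.586, -0.0056, 0.096]
eef_rot: [-3.141, -0.009, 3.108]
ft_force: [-13.0, -1.4, 7.1]
gripper_width: -0.0002
grasp_force: 6.6
```

Hard stop (13 N with no movement), so the drawer is shut. I back off and check.

>>> arm_command --pt "-1 0 0 0 0 0 0" --pt "-4 0.1 0 0 0 0 0" --pt "-7 0.2 2 0 0 0 0" --pt "-9 3 6 0 0 0 0" --pt "-11 7 9 0 0 0 0"

```text
clock: 28.1
position: [0.4832, 0.0595, 0.1843]
eef_rot: [3.141, 0.002, 3.104]
ft_force: [1.6, 0.7, 0.3]
gripper_width: 0.0002
grasp_force: 0.0
```

>>> arm_command --pt "-3 4 1 0 0 0 0" --pt "-6 8 1 0 0 0 0" --pt "-9 12 1 0 0 0 0" --pt "-9 12 1 0 0 0 0" --pt "-9 12 1 0 0 0 0"

```text
clock: 28.6
position: [0.3933, 0.1811, 0.1931]
eef_rot: [3.141, 0.002, 3.111]
ft_force: [0.6, -0.2, 0.1]
gripper_width: 0.0002
grasp_force: 0.0
```

Run:
```python
from h import *
s=arm.state();print(s["position"],s["ft_force"],s["clock"])
f=grab("side");t=grab("top");t0=dict(np.load("pics/top.npz"))
Q=cloud(t)
for u in(300,312,328): print(u,[tuple(Q[v,u,[0,2]].round(3)) for v in range(175,184)])
d=np.abs(t["color"].astype(int)-t0["color"]).sum(-1)
for n,(u,v) in dict(bowl=(408,157),jar=(235,149),spoon=(283,220),spoonh=(345,232)).items(): print(n,np.median(d[v-12:v+12,u-12:u+12]))
a=cv2.resize(f["color"][90:290,210:450,::-1],(480,400),interpolation=2);b=cv2.resize(t["color"][110:250,250:370,::-1],(320,400))
cv2.imwrite("pics/end.png",np.hstack([a,b]))
```

```text
[0.39326536 0.18109864 0.19312222] [ 0.56260603 -0.22392394  0.12355985] 28.6
300 [(np.float64(0.611), np.float64(0.152)), (np.float64(0.608), np.float64(0.15)), (np.float64(0.604), np.float64(0.156)), (np.float64(0.602), np.float64(0.152)), (np.float64(0.601), np.float64(0.128)), (np.float64(0.601), np.float64(0.101)), (np.float64(0.602), np.float64(0.068)), (np.float64(0.602), np.float64(0.041)), (np.float64(0.602), np.float64(0.01))]
312 [(np.float64(0.61), np.float64(0.154)), (np.float64(0.607), np.float64(0.152)), (np.float64(0.604), np.float64(0.151)), (np.float64(0.601), np.float64(0.148)), (np.float64(0.6), np.float64(0.133)), (np.float64(0.599), np.float64(0.115)), (np.float64(0.595), np.float64(0.117)), (np.float64(0.592), np.float64(0.114)), (np.float64(0.589), np.float64(0.118))]
328 [(np.float64(0.61), np.float64(0.15)), (np.float64(0.606), np.float64(0.151)), (np.float64(0.604), np.float64(0.148)), (np.float64(0.6), np.float64(0.151)), (np.float64(0.599), np.float64(0.136)), (np.float64(0.598), np.float64(0.112)), (np.float64(0.598), np.float64(0.089)), (np.float64(0.598), np.float64(0.053)), (np.float64(0.598), np.float64(0.023))]
bowl 6.0
jar 8.0
spoon 12.0
spoonh 7.0
```

View pics/end.png

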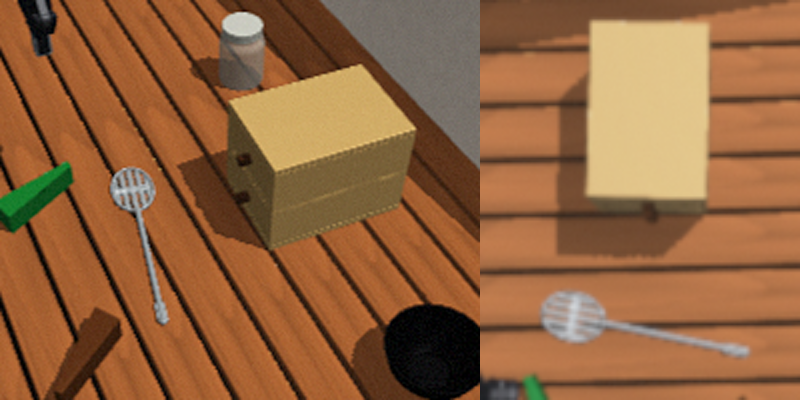

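The final view shows the drawer flush (both knobs in line, face at x≈0.60), and the bowl, jar and spoon have not moved. I hand the job in.

```bash
python3 -c "
from bench import arm
print(arm.job_done())"
```

```text
the job is handed in; nothing more can be done
None
```

The three loose wedges are in the top drawer beside the first, all flat and alternating thick to thin with a few millimetres of slack left. The drawer is pushed fully shut, the bowl, jar and spoon are where they were, and the job is handed in at about 29 s (no verdict came back).

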